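# Prise the enclosure open and hold it against the sprung stop

### The job

Lever the enclosure's cover up with the prising blade in the slot under its lip, swing it open to upright or beyond, and lay the blade back down flat on the bench, clear of the enclosure. Then, keeping it upright, hold the enclosure standing flat on the bench with its hinge-side end flush against the middle of the spring-loaded stop bar, and press steadily so that the bar's black pointer stays over the green patch; never drive the pointer into the red. Finish while still pressing, as a third hand for a colleague who will put the screws in, and leave the other things on the bench alone.

Things in the scene. Friction and masses are not known exactly. Their poses are not given: they have to be found in the camera images.
- enclosure: Loose light-grey open-topped box with hinged cover, about 0.4 kg, 80 (own x) x 56 (own y) x 46 mm high, standing on the bench. Origin: centre of underside; +x from the lip side to the hinge side. Its flat hinge-side end (x = +40 mm) is the end to press on the stop bar; its long sides, 56 mm apart, are flat and free to grip. A 5 mm ledge (z 32 to 37 mm) sticks out at x = -40 to -50 mm.
- cover (a joint): Hinge of the white cover with a blue panel, rad: 0 shut, grows as it opens, stops at 1.92 (leaning back beyond upright). Stiff hinge (about 0.02 N m): the cover stays where it is left. Shut, it spans z = 46 to 52 mm and the whole 56 mm width of the enclosure, and its lip reaches to x = -50 mm.
- cover_hinge (a point): Point on the cover's hinge axis (axis along the enclosure's y), 40 mm to the +x side of the enclosure's centre, 47 mm above its underside.
- cover_lip (a point): Middle of the cover's free edge (the lip), 90 mm from the hinge axis; moves with the cover.
- slot (a point): Middle of the mouth of the prise slot under the lip, at x = -50 mm, z = 41.5 mm of the enclosure: an open gap 9 mm high (z 37 to 46 mm) between ledge and cover, 56 mm wide, 10 mm deep (then the wall). Too narrow for fingers, right for the blade.
- prise_blade: Loose prising blade lying on the bench, 70 g: orange handle 80 mm long x 16 wide x 22 high; from its end a thin steel blade (14 mm wide, 2 mm thick, flat side up) runs along +x, 11 mm above the underside. Origin: underside of the handle at mid-length; x along the tool to the tip, z up.
- blade_tip (a point): Tip of the blade, 105 mm along +x from the handle's middle, 11 mm above the underside.
- stop_jig: Fixed jig on the bench: dark base plate, blue rear block, aluminium stop bar in front, white scale plate with a green and a red patch. Origin: on the bench under the middle of the resting bar's front face; +x is the direction to push (at the start the enclosure stands on the -x side); y along the bar. Bar face flat, 124 mm wide (y), z = 8 to 36 mm.
- stop_bar (a joint): Travel of the spring-loaded stop bar along the jig's +x, m: 0 at rest, end 0.024. The spring pushes back with 1 N per mm, no preload. The tip of the bar's black pointer is over the middle of the green patch at 0.012 (patch 0.008 to 0.016) and reaches the red patch at 0.021.
- bar_face (a point): Centre of the stop bar's front face, 22 mm above the bench; moves with the bar.
- sample_pot: Bystander: specimen pot with red screw cap, 46 mm across, 57 mm high, loose; origin under its centre.
- media_bottle: Bystander: clear glass bottle with blue cap, 69 mm across, 129 mm high, loose; origin under its centre.
- vial_d: Bystander: small vial with yellow-orange cap, 25 mm across, 60 mm high, loose; origin under its centre.
- petri: Bystander: petri dish, 58 mm across, 13 mm high, loose; origin under its centre.
- pen_black: Bystander: white marker pen with black cap, 126 mm long, 13 mm thick, lying loose on the bench; origin under its centre.

How it is judged:
By the outcome, as a careful person would: the job done as asked, in the order asked, and still so for the second after the job is handed in, while the arm keeps its last pose, push and grip.
It also fails if it takes over 66 s, if anything falls off the work surface, if the arm or the gripper's body presses on something with over 40 N, if the wrist force passes 120 N, or if a joint passes its speed limit or range.

### The arm

A 6-joint arm with a two-finger parallel gripper is mounted at the origin on a cart in front of the work surface, level with it; the furniture and walls round the work are solid. World frame = base frame: x ahead of the robot, y to its left, z up, the work surface at z = 0. Lengths are in m, angles in rad, forces in N, time in s.
With the tool pointing down it reaches from about 0.375 to 0.9 m from the base axis. Payload 3.1 kg.
Tool frame: the origin (TCP) lies midway between the tips of the shut fingers; the grasp point (between the pads) lies 19 mm behind it (manip.grasp_offset is the distance from the TCP to the grasp point, in m); z points along the fingers, y is the line along which they close (so a half turn about z gives the same grasp; the last joint's range is limited). The gripper opens to 85 mm and grips with 20 to 120 N. Pads are 22 mm wide; open, the fingers measure 114 mm over their backs; the gripper's body (76 mm by 85 mm) begins 54 mm behind the grasp point. The pads swing forward as they close: fully open they stand 13 mm farther back than shut.
Start: joints at [-1.357, 0.527, 1.433, -0, 1.181, -0.178], TCP at [0.239, -0.578, 0.207] pointing down, gripper open.
Joint ranges: [-3.08, 3.08], [-0.75, 2.2], [0.22, 2.44], [-1.43, 4.57], [0, 2.65], [-2.85, 2.85]. Speed limits (rad/s): [2.79, 2.79, 3.14, 3.14, 3.14, 3.14].

### API

Orientations are given as a unit quaternion [x, y, z, w].
In Python, from station import sensors, cams, order, manip gives the robot as it stands.
- The arm moves only by the tool move_arm, never from a script. Its argument "targets" is a list of rows, each an object of numbers: "dx", "dy", "dz": the shift along the world's x, y, z normalised to -1 to 1, where 1 is 25 mm; "rx", "ry", "rz": the turn, a rotation vector about the world's x, y, z normalised to -1 to 1, where 1 is 30 degrees. A call has exactly 10 rows; each row shifts and turns the commanded pose from where the row before left it; what a row does not reach is not made up. A row lasts 1/8 s, in which the tool goes at most 62.5 mm and 10.7 degrees, less where a joint would pass 70% of its speed; a pose out of reach is approached as far as the arm can. A call with a number of a shift or a turn outside -1 to 1 is refused whole. A call with a gripper value outside its range is refused whole. "claw" is the opening in per cent of the stroke, from 0 (shut) to 100 (fully open), set as the call begins (left out, the last holds). The fingers move at their own pace and stop on an object; "newtons" is the grip in N (left out, the last holds). Time passes only in rows, so rows that do not move let the fingers close, or fill a call up. It gives the time, the measured TCP pose, the force, the opening and the grip force at its end, in the units of the state.
- sensors.sense(): the state, without advancing time (a new reading comes with each control period).
- cams.snapshot(name): name is "side" or "top" or "wrist"; returns the picture (400x640x3 uint8, red, green, blue); there is no depth.
- cams.camera_model(name): a dict with "fx", "fy", "cx", "cy" (pixels), "distortion" ([k1, k2, p1, p2, k3] as OpenCV has them; the pictures are not rectified), "extrinsics" (4x4, takes a point from world to camera coordinates). Camera axes: x right, y down, z forward; pixel columns grow to the right and rows downward; lengths in m; the calibration is good to about 2 mm. A picture is of the moment at which its call begins: read the wrist's pose just before it. camera_model takes no time and is no camera call; for the wrist camera it gives the pose at the moment of the call.
- order.sign_off(): hands the job in; it is judged then, once.
The state is a dict: "t": time; "q": joint angles; "qd": joint speeds; "tau": joint torques, N m; "tcp_pos": TCP position; "tool_rot": TCP orientation; "force": force on the tool from outside, world axes, zero at the start; "ft_torque": the same for the moment, N m; "finger_gap": opening from 0.0 (shut) to 1.0 (fully open); "gripper_force": force on a finger pad.
Only numpy, scipy, OpenCV 4.12 (cv2) and the standard library are available. Lean on these libraries where they do the work, as an engineer would, in place of code of your own. Each camera call takes 0.05 s, during which the arm holds its last target. There are 200 camera calls.

## Working session

There is one attempt and no reset: what is moved stays moved. The work goes in short steps, Python scripts to look and compute and a tool call to move; the robot and the scene stay as the last step left them, time stands still between calls to the robot, and variables do not carry over. Pictures are saved under pics/ and viewed, at most 10 in all, crops included, and the job is handed in when it is done.

Besides the shell and the picture viewer there is one more tool, called as name(argument=value, ...) on one line, values as JSON. move_arm: Moves the arm, as the interface text tells. Scaled input: -1 to 1 covers 25 mm each way for a shift and 30 degrees each way for a turn. Its arguments: {"type":"object","properties":{"targets":{"type":"array"},"claw":{"type":"number"},"newtons":{"type":"number"}},"required":["targets"]}

```bash
mkdir -p pics; ls
python3 - <<'E'
from station import sensors,cams,order,manip
import cv2
for n in ("top","side"):
    cv2.imwrite(f"pics/{n}0.png",cams.snapshot(n)[:,:,::-1])
    m=cams.camera_model(n); print(n,m)
print(sensors.sense(), manip.grasp_offset)
E
```

```text
pics
top {'fx': 431.70672145143806, 'fy': 431.70672145143806, 'cx': 312.86821821695946, 'cy': 201.84104104093603, 'distortion': array([-0.10301577,  0.        ,  0.        ,  0.        ,  0.        ]), 'extrinsics': array([[ 0.02739028, -0.99916505,  0.03031466, -0.30278266],
       [-0.99603853, -0.02984598, -0.08376431,  0.468535  ],
       [ 0.08459914, -0.02790025, -0.99602438,  1.06273065],
       [ 0.        ,  0.        ,  0.        ,  1.        ]])}
side {'fx': 397.1273814336626, 'fy': 397.1273814336626, 'cx': 314.9028743200533, 'cy': 200.82341020601424, 'distortion': array([0.01637081, 0.        , 0.        , 0.        , 0.        ]), 'extrinsics': array([[-0.99056471, -0.13576712, -0.01867756,  0.46051836],
       [-0.07184894,  0.63053263, -0.77283008,  0.26629215],
       [ 0.11670173, -0.76419624, -0.6343381 ,  0.67883761],
       [ 0.        ,  0.        ,  0.        ,  1.        ]])}
{'t': 0.1, 'q': array([-1.35751447e+00,  5.28398446e-01,  1.43377374e+00, -1.60381576e-05,
        1.18142096e+00, -1.78515305e-01]), 'qd': array([ 0.00089778, -0.0025105 , -0.0026494 ,  0.00184906,  0.00103043,
       -0.00204574]), 'tau': array([-3.16624946e-04, -4.43305099e+01, -1.78586340e+01, -3.19771079e-04,
        3.91119771e-03,  1.14691292e-05]), 'tcp_pos': array([ 0.23852016, -0.57694176,  0.20651616]), 'tool_rot': array([ 9.80872074e-01,  1.94650904e-01, -2.48012687e-05, -9.99962405e-04]), 'force': array([-0.12214686,  0.22763513,  0.32509226]), 'ft_torque': array([-0.04186015,  0.0415971 , -0.02897173]), 'gripper_force': 0.0, 'finger_gap': 0.9974087389185093} 0.0187
```

View pics/top0.png

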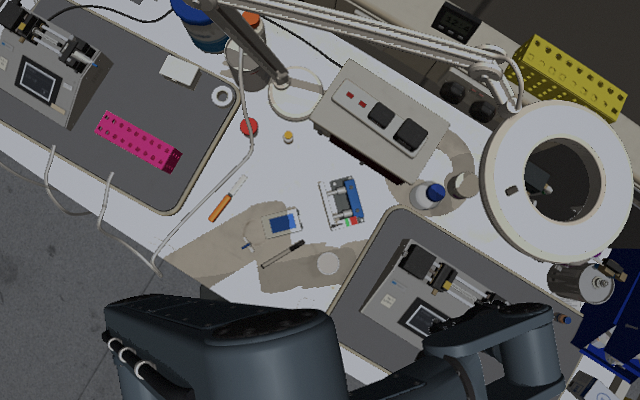

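View pics/side0.png

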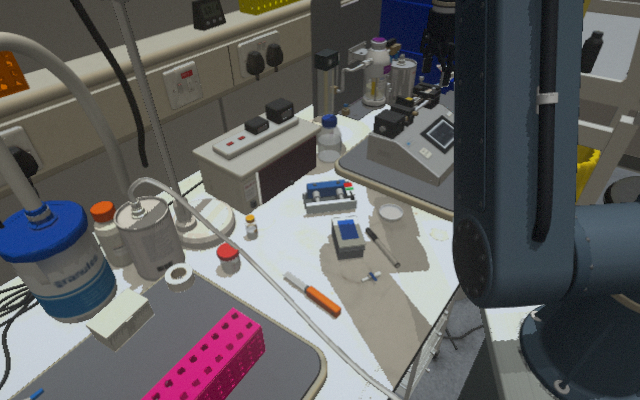

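Top view: the blade's orange handle is near (220,208), enclosure near (283,222), jig near (342,202), pen near (282,254), petri near (329,263). Next, enlarged crops.

Run:
```python
import cv2
a=cv2.imread("pics/top0.png")[165:285,195:375]
b=cv2.imread("pics/side0.png")[170:320,270:420]
cv2.imwrite("pics/tc.png",cv2.resize(a,(800,533),interpolation=cv2.INTER_CUBIC))
cv2.imwrite("pics/sc.png",cv2.resize(b,(600,600),interpolation=cv2.INTER_CUBIC))
```

```text
(no output)
```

View pics/tc.png

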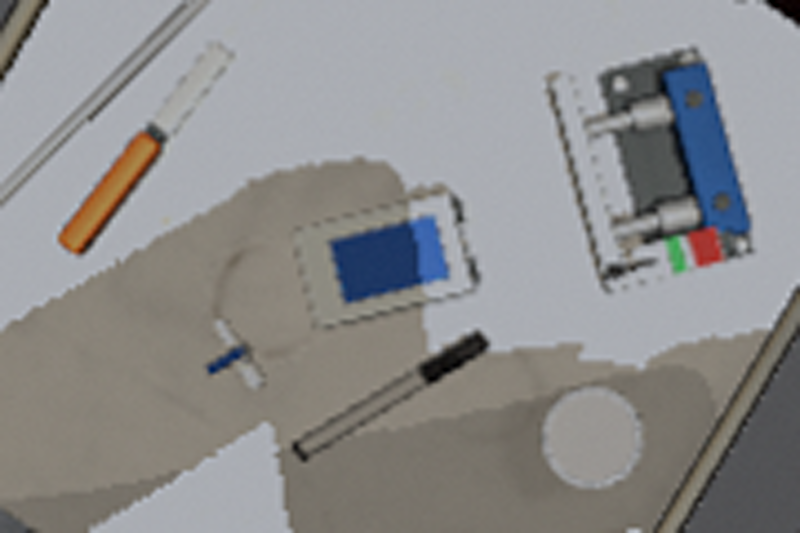

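View pics/sc.png

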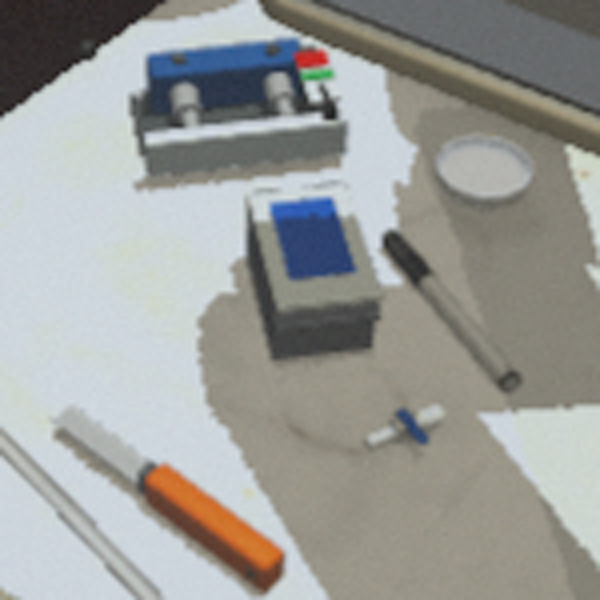

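Crops show everything clearly: cover corners at tc (297,228),(442,188),(478,290),(320,327); handle ends (72,243),(155,140), tip (222,50); bar's front edge (549,77)–(605,290); a cable runs near the blade with a joint at tc (95,115) / sc (65,530).

```bash
cat > h.py <<'E'
import numpy as np, cv2
from scipy.spatial.transform import Rotation as R
from station import sensors,cams,order,manip
def ray(n,uv,m=None):
    m=m or cams.camera_model(n); K=np.array([[m['fx'],0,m['cx']],[0,m['fy'],m['cy']],[0,0,1]])
    p=cv2.undistortPoints(np.array([[uv]],float),K,m['distortion'])[0,0]
    E=m['extrinsics']; return -E[:3,:3].T@E[:3,3], E[:3,:3].T@np.r_[p,1]
def onz(n,uv,z,m=None):
    o,d=ray(n,uv,m); return o+d*(z-o[2])/d[2]
def tri(a,ua,b,ub):
    o1,d1=ray(a,ua);o2,d2=ray(b,ub)
    s=np.linalg.lstsq(np.c_[d1,-d2],o2-o1,rcond=None)[0]
    p,q=o1+s[0]*d1,o2+s[1]*d2; return (p+q)/2,np.linalg.norm(p-q)
def proj(n,P,m=None):
    m=m or cams.camera_model(n); K=np.array([[m['fx'],0,m['cx']],[0,m['fy'],m['cy']],[0,0,1]])
    E=m['extrinsics']; return cv2.projectPoints(np.atleast_2d(P).astype(float),cv2.Rodrigues(E[:3,:3])[0],E[:3,3],K,m['distortion'])[0][:,0]
E
python3 - <<'E'
from h import *
np.set_printoptions(precision=4,suppress=True)
T=lambda p:(195+p[0]/4.444-.4,165+p[1]/4.444-.4)
S=lambda p:(270+p[0]/4-.4,170+p[1]/4-.4)
c=[onz('top',T(p),.052) for p in [(297,228),(442,188),(478,290),(320,327)]]; print('cover',np.array(c))
cs=[onz('side',S(p),.052) for p in [(247,193),(347,185),(380,300),(270,308)]]; print('cover side',np.array(cs))
print('handle',onz('top',T((72,243)),.022),onz('top',T((155,140)),.022),'tip',onz('top',T((222,50)),.011))
print('side handle',onz('side',S((272,567)),.018),onz('side',S((158,478)),.018),'tip',onz('side',S((70,415)),.011))
print('bar',onz('top',T((549,77)),.036),onz('top',T((605,290)),.036))
print('bar side',onz('side',S((137,122)),.036),onz('side',S((345,122)),.036), onz('side',S((148,172)),.008),onz('side',S((345,150)),.008))
print('cable',tri('top',T((95,115)),'side',S((65,530))))
print('cable if side line', [onz('top',T(p),z) for p in [(95,115)] for z in (0,.1,.2)])
print('cam',ray('top',(300,200))[0],ray('side',(300,200))[0])
print('pot',onz('top',(249,127),.057),'petri',onz('top',T((592,438)),.013),'pen',onz('top',T((300,452)),.01),onz('top',T((480,342)),.01))
E
```

```text
cover [[ 0.4365 -0.1638  0.052 ]
 [ 0.4609 -0.2427  0.052 ]
 [ 0.4053 -0.2642  0.052 ]
 [ 0.3826 -0.1783  0.052 ]]
cover side [[ 0.4605 -0.2458  0.052 ]
 [ 0.4055 -0.2589  0.052 ]
 [ 0.3837 -0.1713  0.052 ]
 [ 0.4395 -0.1589  0.052 ]]
handle [ 0.4256 -0.0341  0.022 ] [ 0.4854 -0.0787  0.022 ] tip [ 0.5396 -0.1131  0.011 ]
side handle [ 0.4257 -0.0267  0.018 ] [ 0.4857 -0.0708  0.018 ] tip [ 0.5377 -0.1105  0.011 ]
bar [ 0.5264 -0.3007  0.036 ] [ 0.4076 -0.3352  0.036 ]
bar side [ 0.5351 -0.32    0.036 ] [ 0.4102 -0.3342  0.036 ] [ 0.5273 -0.3068  0.008 ] [ 0.4093 -0.3413  0.008 ]
cable (array([ 0.513 , -0.04  ,  0.0116]), np.float64(0.026538561924028665))
cable if side line [array([ 0.501 , -0.0395,  0.    ]), array([ 0.4905, -0.0593,  0.1   ]), array([ 0.48  , -0.0791,  0.2   ])]
cam [ 0.3851 -0.2589  1.1069] [0.3961 0.4134 0.645 ]
pot [ 0.6557 -0.1248  0.057 ] petri [ 0.324  -0.3315  0.013 ] pen [ 0.3114 -0.1662  0.01  ] [ 0.3766 -0.2664  0.01  ]
```

move_arm(targets=[{"dx": 0.466,"dy": 1,"dz": -0.05,"rz": 0.2},{"dx": 0.466,"dy": 1,"dz": -0.05,"rz": 0.2},{"dx": 0.466,"dy": 1,"dz": -0.05,"rz": 0.2},{"dx": 0.466,"dy": 1,"dz": -0.05,"rz": 0.2},{"dx": 0.466,"dy": 1,"dz": -0.05,"rz": 0.2},{"dx": 0.466,"dy": 1,"dz": -0.05,"rz": 0.2},{"dx": 0.466,"dy": 1,"dz": -0.05,"rz": 0.2},{"dx": 0.466,"dy": 1,"dz": -0.05,"rz": 0.2},{"dx": 0.466,"dy": 1,"dz": -0.05,"rz": 0.2},{"dx": 0.466,"dy": 1,"dz": -0.05,"rz": 0.2}], claw=42, newtons=50)

```text
schema error: expected keys dx, dy, dz, rx, ry, rz
```

move_arm(targets=[{"dx": 0.466,"dy": 1,"dz": -0.05,"rz": 0.2},{"dx": 0.466,"dy": 1,"dz": -0.05,"rz": 0.2},{"dx": 0.466,"dy": 1,"dz": -0.05,"rz": 0.2},{"dx": 0.466,"dy": 1,"dz": -0.05,"rz": 0.2},{"dx": 0.466,"dy": 1,"dz": -0.05,"rz": 0.2},{"dx": 0.466,"dy": 1,"dz": -0.05,"rz": 0.2},{"dx": 0.466,"dy": 1,"dz": -0.05,"rz": 0.2},{"dx": 0.466,"dy": 1,"dz": -0.05,"rz": 0.2},{"dx": 0.466,"dy": 0.9,"dz": -0.05,"rz": 0.2},{"dx": 0.466,"dy": 0.5,"dz": -0.05,"rz": 0.2}])

```text
schema error: expected keys dx, dy, dz, rx, ry, rz
```

Run:
```python
from h import *
import pickle
s=sensors.sense(); m=cams.camera_model('wrist'); im=cams.snapshot('wrist')
pickle.dump(m,open('w1.pkl','wb'))
cv2.imwrite('pics/w1.png',im[:,:,::-1])
print(s['t'],s['tcp_pos'],R.from_quat(s['tool_rot']).as_matrix().round(3),s['finger_gap'])
```

```text
0.1 [ 0.23852016 -0.57694176  0.20651616] [[ 0.924  0.382 -0.   ]
 [ 0.382 -0.924  0.002]
 [ 0.    -0.002 -1.   ]] 0.9974087389185093
```

View pics/w1.png

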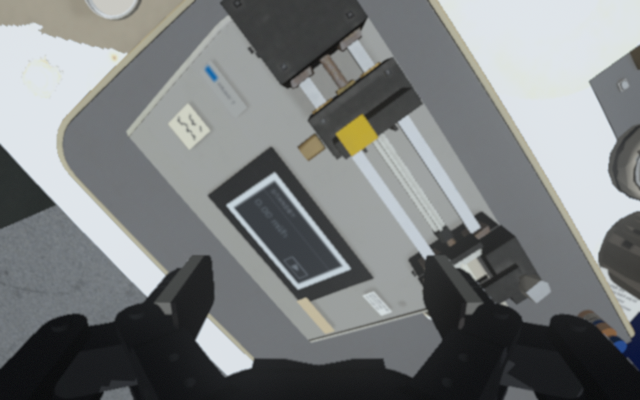

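All six keys are needed; the arm did not move. The wrist picture only shows the instrument under the start pose.

move_arm(targets=[{"dx": 0.466,"dy": 1,"dz": -0.05,"rx": 0,"ry": 0,"rz": 0.2},{"dx": 0.466,"dy": 1,"dz": -0.05,"rx": 0,"ry": 0,"rz": 0.2},{"dx": 0.466,"dy": 1,"dz": -0.05,"rx": 0,"ry": 0,"rz": 0.2},{"dx": 0.466,"dy": 1,"dz": -0.05,"rx": 0,"ry": 0,"rz": 0.2},{"dx": 0.466,"dy": 1,"dz": -0.05,"rx": 0,"ry": 0,"rz": 0.2},{"dx": 0.466,"dy": 1,"dz": -0.05,"rx": 0,"ry": 0,"rz": 0.2},{"dx": 0.466,"dy": 1,"dz": -0.05,"rx": 0,"ry": 0,"rz": 0.2},{"dx": 0.466,"dy": 1,"dz": -0.05,"rx": 0,"ry": 0,"rz": 0.2},{"dx": 0.466,"dy": 1,"dz": -0.05,"rx": 0,"ry": 0,"rz": 0.2},{"dx": 0.466,"dy": 1,"dz": -0.05,"rx": 0,"ry": 0,"rz": 0.2}], claw=42, newtons=50)

```text
t: 1.4
tcp_pos: [0.3554, -0.3267, 0.1947]
tool_rot: [0.751, 0.66, 0.0, -0.0]
force: [0.2, -0.3, 0.0]
finger_gap: 0.418
gripper_force: 0.0
```

move_arm(targets=[{"dx": 0.466,"dy": 1,"dz": -0.05,"rx": 0,"ry": 0,"rz": 0.2},{"dx": 0.466,"dy": 1,"dz": -0.05,"rx": 0,"ry": 0,"rz": 0.2},{"dx": 0.466,"dy": 1,"dz": -0.05,"rx": 0,"ry": 0,"rz": 0.2},{"dx": 0.466,"dy": 1,"dz": -0.05,"rx": 0,"ry": 0,"rz": 0.2},{"dx": 0.466,"dy": 1,"dz": -0.05,"rx": 0,"ry": 0,"rz": 0.2},{"dx": 0.466,"dy": 1,"dz": -0.05,"rx": 0,"ry": 0,"rz": 0.2},{"dx": 0.466,"dy": 1,"dz": -0.05,"rx": 0,"ry": 0,"rz": 0.2},{"dx": 0.466,"dy": 1,"dz": -0.05,"rx": 0,"ry": 0,"rz": 0.2},{"dx": 0.466,"dy": 0.9,"dz": -0.05,"rx": 0,"ry": 0,"rz": 0.2},{"dx": 0.466,"dy": 0.5,"dz": -0.05,"rx": 0,"ry": 0,"rz": 0.2}])

```text
t: 2.65
tcp_pos: [0.4716, -0.0913, 0.1822]
tool_rot: [0.32, 0.948, 0.0, -0.0]
force: [-0.6, -0.1, -0.6]
finger_gap: 0.423
gripper_force: 0.0
```

Run:
```python
from h import *
import pickle
s=sensors.sense(); m=cams.camera_model('wrist'); im=cams.snapshot('wrist')
pickle.dump(m,open('w1.pkl','wb'))
cv2.imwrite('pics/w2.png',im[:,:,::-1])
print(s['t'],s['tcp_pos'],R.from_quat(s['tool_rot']).as_matrix().round(3),s['finger_gap'],s['q'])
```

```text
2.65 [ 0.47162162 -0.09130529  0.18220744] [[-0.796  0.606 -0.001]
 [ 0.606  0.796  0.   ]
 [ 0.001 -0.    -1.   ]] 0.42319841673890796 [-4.24474065e-01  3.71754149e-01  1.81419497e+00  1.18140998e-04
  9.56487301e-01 -1.34444087e+00]
```

View pics/w2.png

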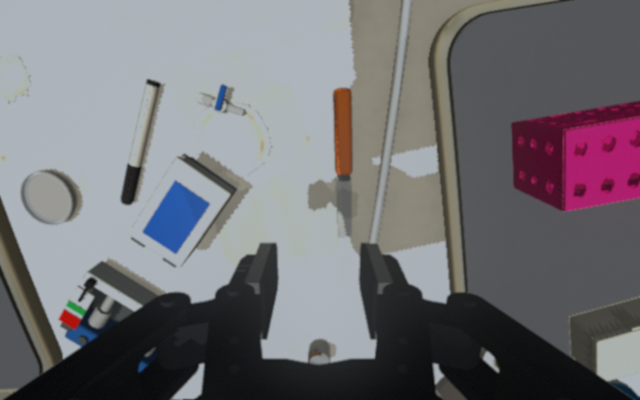

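The wrist view shows the handle from (342,90) to (344,177), tip (345,236), cover corners (183,156),(236,188),(177,265),(132,236), the cable at (385,160), pen (153,83)–(127,200) and the bar top end near (88,263).

Run:
```python
from h import *
import pickle
np.set_printoptions(precision=4,suppress=True)
m=pickle.load(open('w1.pkl','rb'))
f=lambda p,z:onz('wrist',p,z,m)
a,b,t=f((342,90),.022),f((344,177),.022),f((345,236),.011); print('handle',a,b,t,np.degrees(np.arctan2(*(t-a)[1::-1])),np.linalg.norm(t[:2]-a[:2]))
c=np.array([f(p,.052) for p in [(183,156),(236,188),(177,265),(132,236)]]); print(c)
d=(c[2]+c[3]-c[0]-c[1])/2; print('len',np.linalg.norm(d),np.degrees(np.arctan2(d[1],d[0])),'sides',np.degrees(np.arctan2(*(c[2]-c[1])[1::-1])),np.degrees(np.arctan2(*(c[3]-c[0])[1::-1])),c.mean(0))
print('cable',f((385,160),.005),'pen',f((127,200),.01),f((153,83),.01))
o,_=ray('wrist',(0,0),m);print('cam',o)
```

```text
handle [ 0.4236 -0.0294  0.022 ] [ 0.4877 -0.0744  0.022 ] [ 0.5401 -0.1105  0.011 ] -34.82093920792254 0.14190541253216157
[[ 0.3844 -0.1689  0.052 ]
 [ 0.4327 -0.1514  0.052 ]
 [ 0.4547 -0.2431  0.052 ]
 [ 0.4088 -0.2563  0.052 ]]
len 0.09249427346911472 -75.47763191026169 sides -76.54426789806871 -74.3693910991134 [ 0.4201 -0.2049  0.052 ]
cable [ 0.502  -0.0339  0.005 ] pen [ 0.3773 -0.2617  0.01  ] [ 0.3128 -0.162   0.01  ]
cam [ 0.4163 -0.0502  0.3469]
```

move_arm(targets=[{"dx": -0.03,"dy": 0.6,"dz": -0.8,"rx": 0,"ry": 0,"rz": 0.07},{"dx": -0.03,"dy": 0.56,"dz": -0.8,"rx": 0,"ry": 0,"rz": 0},{"dx": 0,"dy": 0,"dz": -1,"rx": 0,"ry": 0,"rz": 0},{"dx": 0,"dy": 0,"dz": -1,"rx": 0,"ry": 0,"rz": 0},{"dx": 0,"dy": 0,"dz": -1,"rx": 0,"ry": 0,"rz": 0},{"dx": 0,"dy": 0,"dz": -0.8,"rx": 0,"ry": 0,"rz": 0},{"dx": 0,"dy": 0,"dz": -0.6,"rx": 0,"ry": 0,"rz": 0},{"dx": 0,"dy": 0,"dz": -0.5,"rx": 0,"ry": 0,"rz": 0},{"dx": 0,"dy": 0,"dz": -0.38,"rx": 0,"ry": 0,"rz": 0},{"dx": 0,"dy": 0,"dz": -0.2,"rx": 0,"ry": 0,"rz": 0}])

```text
t: 3.95
tcp_pos: [0.4701, -0.0637, 0.005]
tool_rot: [0.305, 0.952, -0.0, -0.0]
force: [-0.3, -0.2, 0.8]
finger_gap: 0.419
gripper_force: 0.0
```

move_arm(targets=[{"dx": 0,"dy": 0,"dz": 0,"rx": 0,"ry": 0,"rz": 0},{"dx": 0,"dy": 0,"dz": 0,"rx": 0,"ry": 0,"rz": 0},{"dx": 0,"dy": 0,"dz": 0,"rx": 0,"ry": 0,"rz": 0},{"dx": 0,"dy": 0,"dz": 0,"rx": 0,"ry": 0,"rz": 0},{"dx": 0,"dy": 0,"dz": 0,"rx": 0,"ry": 0,"rz": 0},{"dx": 0,"dy": 0,"dz": 0,"rx": 0,"ry": 0,"rz": 0},{"dx": 0,"dy": 0,"dz": 0,"rx": 0,"ry": 0,"rz": 0},{"dx": 0,"dy": 0,"dz": 0,"rx": 0,"ry": 0,"rz": 0},{"dx": 0,"dy": 0,"dz": 0,"rx": 0,"ry": 0,"rz": 0},{"dx": 0,"dy": 0,"dz": 0,"rx": 0,"ry": 0,"rz": 0}], claw=5, newtons=60)

```text
t: 5.2
tcp_pos: [0.4702, -0.0636, 0.0054]
tool_rot: [0.304, 0.953, 0.0, -0.0]
force: [-0.1, 0.3, 0.6]
finger_gap: 0.053
gripper_force: 0.0
```

Run:
```python
from h import *
import pickle
m=cams.camera_model('wrist'); im=cams.snapshot('wrist')
pickle.dump(m,open('w1.pkl','wb'))
a=cv2.resize(im[:,:,::-1],(480,300)); b=cams.snapshot('side')[180:360,250:400,::-1]
t=cams.snapshot('top')[165:285,195:315,::-1]
cv2.imwrite('pics/w3.png',np.hstack([a,cv2.resize(b,(250,300)) ]))
cv2.imwrite('pics/w3full.png',im[:,:,::-1])
```

```text
(no output)
```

View pics/w3.png

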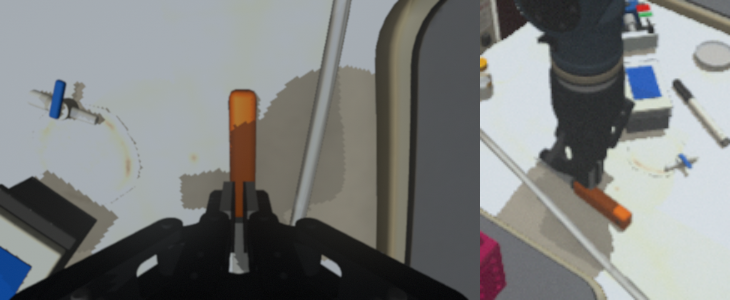

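Run:
```python
import cv2
a=cv2.imread('pics/w3full.png')[100:400,220:420]
cv2.imwrite('pics/w3c.png',cv2.resize(a,(400,600),interpolation=cv2.INTER_CUBIC))
from h import *
import pickle
m=pickle.load(open('w1.pkl','rb'))
for p,z in [((322,120),.022),((322,245),.022),((318,355),.011)]: print(onz('wrist',p,z,m))
s=sensors.sense();print(s['finger_gap'],s['gripper_force'],s['t'])
```

```text
[ 0.42152662 -0.02808677  0.022     ]
[ 0.466471   -0.05995068  0.022     ]
[ 0.5215995  -0.10150265  0.011     ]
0.047139053187704255 0.0 5.35
```

View pics/w3c.png

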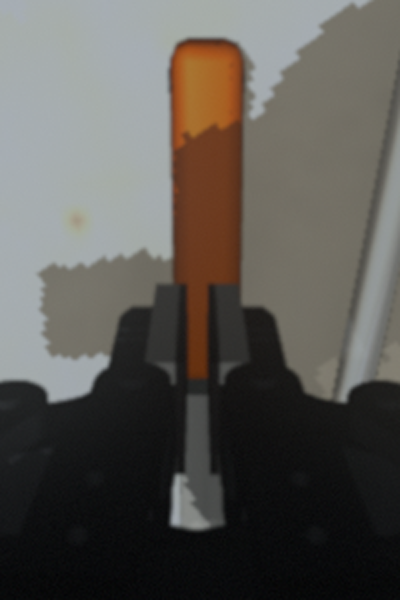

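Run:
```python
from h import *
import pickle
np.set_printoptions(precision=4,suppress=True)
m=pickle.load(open('w1.pkl','rb'));s=sensors.sense();p=s['tcp_pos'];M=R.from_quat(s['tool_rot']).as_matrix()
for dz in (0,.01,.02,.03,.04): print(dz,proj('wrist',[p-M[:,2]*dz, p-M[:,2]*dz+M[:,0]*.011,p-M[:,2]*dz-M[:,0]*.011, p-M[:,2]*dz+M[:,1]*.0023],m).round(0).tolist())
print(ray('wrist',(0,0),m)[0],p,s['tau'].round(2))
# handle edges in image: width check at row 100+150/2
print(onz('wrist',(306,180),.022,m)-onz('wrist',(341,180),.022,m))
```

```text
0 [[320.0, 241.0], [320.0, 220.0], [320.0, 261.0], [325.0, 241.0]]
0.01 [[320.0, 250.0], [320.0, 228.0], [320.0, 271.0], [325.0, 250.0]]
0.02 [[320.0, 259.0], [320.0, 236.0], [320.0, 281.0], [325.0, 259.0]]
0.03 [[320.0, 269.0], [320.0, 245.0], [320.0, 292.0], [326.0, 269.0]]
0.04 [[320.0, 281.0], [321.0, 255.0], [320.0, 305.0], [326.0, 281.0]]
[ 0.4134 -0.0242  0.17  ] [ 0.4702 -0.0636  0.0054] [  0.   -38.33  -4.7   -0.     0.    -0.  ]
[-0.0087 -0.0122  0.    ]
```

Run:
```python
from h import *
import pickle
from scipy.optimize import fsolve
m=pickle.load(open('w1.pkl','rb'));s=sensors.sense();p=s['tcp_pos'];M=R.from_quat(s['tool_rot']).as_matrix()
def P(x,y,dz): return proj('wrist',p+M@np.array([x,y,-dz]),m)[0]
for gap,sep,row in [(.0848,213,257),(.036,85,243),(.0040,12.5,242)]:
    for ds in (-4,0,4):
        g=fsolve(lambda v:[abs(P(v[0],gap/2,v[1])[0]-P(v[0],-gap/2,v[1])[0])-sep-ds,P(v[0],0,v[1])[1]-row],[.005,.01]); print(gap,ds,'x,dz',g)
im=cv2.imread('pics/w2.png').astype(int)
for r in (246,250,256,262): print(r,im[r,250:385:1].sum(1).tolist())
```

```text
0.0848 -4 x,dz [0.00709349 0.03322103]
0.0848 0 x,dz [0.00827037 0.03571392]
0.0848 4 x,dz [0.0094041  0.03811541]
0.036 -4 x,dz [0.00683485 0.01826559]
0.036 0 x,dz [0.0097703  0.02516259]
0.036 4 x,dz [0.01244211 0.03144013]
0.004 -4 x,dz [0.00357284 0.00940705]
0.004 0 x,dz [0.02454737 0.05906992]
0.004 4 x,dz [0.03535261 0.08465428]
246 [520, 521, 522, 520, 521, 521, 521, 501, 425, 300, 217, 201, 204, 205, 207, 205, 205, 205, 202, 202, 190, 163, 148, 145, 150, 184, 296, 431, 511, 535, 533, 532, 533, 533, 533, 532, 534, 531, 531, 529, 528, 526, 526, 525, 526, 522, 523, 523, 524, 524, 526, 528, 526, 526, 530, 528, 527, 530, 533, 531, 533, 532, 532, 534, 536, 530, 533, 533, 535, 533, 532, 534, 531, 532, 529, 531, 533, 532, 532, 533, 532, 533, 533, 531, 531, 532, 532, 534, 532, 536, 536, 533, 533, 534, 535, 531, 530, 530, 531, 530, 527, 507, 456, 407, 381, 378, 376, 377, 371, 344, 274, 188, 140, 134, 137, 144, 160, 177, 186, 184, 185, 184, 187, 184, 183, 183, 187, 214, 276, 341, 376, 387, 386, 390, 392]
250 [517, 520, 520, 521, 518, 510, 457, 336, 230, 202, 201, 201, 201, 199, 199, 1
[... 1258 characters left out ...]
 175, 163, 148, 140]
262 [138, 146, 163, 180, 190, 188, 188, 190, 192, 190, 190, 187, 190, 191, 185, 172, 152, 142, 139, 141, 144, 140, 147, 148, 140, 143, 197, 347, 483, 534, 533, 535, 534, 536, 535, 536, 535, 536, 536, 535, 533, 534, 535, 536, 538, 536, 539, 536, 533, 537, 536, 536, 535, 532, 534, 533, 534, 533, 534, 536, 538, 536, 536, 536, 537, 536, 536, 536, 536, 535, 536, 536, 535, 536, 534, 535, 536, 536, 535, 536, 536, 534, 536, 536, 535, 533, 535, 534, 535, 533, 534, 532, 532, 529, 528, 529, 528, 529, 530, 533, 532, 532, 532, 531, 533, 533, 533, 531, 509, 427, 273, 155, 133, 135, 138, 136, 134, 138, 134, 136, 137, 154, 176, 184, 185, 183, 183, 184, 183, 182, 182, 184, 178, 179, 168]
```

move_arm(targets=[{"dx": 0,"dy": 0,"dz": 0,"rx": 0,"ry": 0,"rz": 0},{"dx": 0,"dy": 0,"dz": 0,"rx": 0,"ry": 0,"rz": 0},{"dx": 0,"dy": 0,"dz": 0,"rx": 0,"ry": 0,"rz": 0},{"dx": 0,"dy": 0,"dz": -0.06,"rx": 0,"ry": 0,"rz": 0},{"dx": 0,"dy": 0,"dz": -0.06,"rx": 0,"ry": 0,"rz": 0},{"dx": 0,"dy": 0,"dz": -0.06,"rx": 0,"ry": 0,"rz": 0},{"dx": 0,"dy": 0,"dz": -0.06,"rx": 0,"ry": 0,"rz": 0},{"dx": 0,"dy": 0,"dz": -0.06,"rx": 0,"ry": 0,"rz": 0},{"dx": 0,"dy": 0,"dz": -0.06,"rx": 0,"ry": 0,"rz": 0},{"dx": 0,"dy": 0,"dz": 0,"rx": 0,"ry": 0,"rz": 0}], claw=42)

```text
t: 6.6
tcp_pos: [0.4701, -0.0636, -0.0037]
tool_rot: [0.304, 0.953, 0.0, -0.0]
force: [0.5, 0.6, -0.1]
finger_gap: 0.422
gripper_force: 0.0
```

move_arm(targets=[{"dx": 0,"dy": 0,"dz": -0.06,"rx": 0,"ry": 0,"rz": 0},{"dx": 0,"dy": 0,"dz": -0.06,"rx": 0,"ry": 0,"rz": 0},{"dx": 0,"dy": 0,"dz": -0.06,"rx": 0,"ry": 0,"rz": 0},{"dx": 0,"dy": 0,"dz": -0.06,"rx": 0,"ry": 0,"rz": 0},{"dx": 0,"dy": 0,"dz": -0.04,"rx": 0,"ry": 0,"rz": 0},{"dx": 0,"dy": 0,"dz": 0,"rx": 0,"ry": 0,"rz": 0},{"dx": 0,"dy": 0,"dz": 0,"rx": 0,"ry": 0,"rz": 0},{"dx": 0,"dy": 0,"dz": 0,"rx": 0,"ry": 0,"rz": 0},{"dx": 0,"dy": 0,"dz": 0,"rx": 0,"ry": 0,"rz": 0},{"dx": 0,"dy": 0,"dz": 0,"rx": 0,"ry": 0,"rz": 0}])

```text
t: 7.85
tcp_pos: [0.4702, -0.0636, -0.0106]
tool_rot: [0.304, 0.953, -0.0, 0.0]
force: [0.5, -0.2, 0.1]
finger_gap: 0.418
gripper_force: 0.0
```

Run:
```python
from h import *
s=sensors.sense();print(s['t'],s['tcp_pos'],s['force'])
im=cams.snapshot('wrist').astype(int);cv2.imwrite('pics/w4.png',im[:,:,::-1].astype(np.uint8))
for c in (270,368): print(c,im[225:265,c].sum(1).tolist())
print([im[r,c].tolist() for r in(130,200,240) for c in (300,320,340)])
```

```text
7.85 [ 0.47021226 -0.06361291 -0.01056563] [ 0.45592682 -0.19159123  0.06104225]
270 [509, 508, 509, 510, 512, 509, 508, 507, 509, 509, 510, 500, 468, 408, 355, 335, 320, 282, 223, 183, 169, 167, 160, 146, 137, 127, 121, 119, 117, 112, 114, 110, 111, 111, 111, 109, 110, 113, 108, 102]
368 [331, 330, 329, 330, 331, 331, 332, 328, 332, 330, 328, 329, 326, 329, 329, 329, 312, 272, 213, 165, 151, 152, 150, 147, 141, 137, 126, 121, 112, 106, 97, 91, 85, 82, 83, 82, 80, 83, 81, 80]
[[167, 174, 175], [169, 88, 32], [133, 67, 31], [165, 171, 172], [109, 59, 32], [94, 51, 27], [112, 108, 98], [105, 54, 25], [88, 46, 23]]
```

move_arm(targets=[{"dx": 0,"dy": 0,"dz": 0,"rx": 0,"ry": 0,"rz": 0},{"dx": 0,"dy": 0,"dz": 0,"rx": 0,"ry": 0,"rz": 0},{"dx": 0,"dy": 0,"dz": 0,"rx": 0,"ry": 0,"rz": 0},{"dx": 0,"dy": 0,"dz": 0,"rx": 0,"ry": 0,"rz": 0},{"dx": 0,"dy": 0,"dz": 0,"rx": 0,"ry": 0,"rz": 0},{"dx": 0,"dy": 0,"dz": 0,"rx": 0,"ry": 0,"rz": 0},{"dx": 0,"dy": 0,"dz": 0,"rx": 0,"ry": 0,"rz": 0},{"dx": 0,"dy": 0,"dz": 0,"rx": 0,"ry": 0,"rz": 0},{"dx": 0,"dy": 0,"dz": 0,"rx": 0,"ry": 0,"rz": 0},{"dx": 0,"dy": 0,"dz": 0,"rx": 0,"ry": 0,"rz": 0}], claw=5, newtons=60)

```text
t: 9.15
tcp_pos: [0.4702, -0.0636, -0.0103]
tool_rot: [0.304, 0.953, -0.0, 0.0]
force: [-0.2, 1.3, 5.2]
finger_gap: 0.164
gripper_force: 59.7
```

move_arm(targets=[{"dx": 0,"dy": 0,"dz": 0.5,"rx": 0,"ry": 0,"rz": 0},{"dx": 0,"dy": 0,"dz": 1,"rx": 0,"ry": 0,"rz": 0},{"dx": 0,"dy": 0,"dz": 1,"rx": 0,"ry": 0,"rz": 0},{"dx": 0,"dy": 0,"dz": 0.7,"rx": 0,"ry": 0,"rz": 0},{"dx": -0.4,"dy": 0,"dz": 0,"rx": 0,"ry": 0,"rz": -0.2},{"dx": -0.6,"dy": 0,"dz": 0,"rx": 0,"ry": 0,"rz": -0.25},{"dx": -0.7,"dy": -0.05,"dz": 0,"rx": 0,"ry": 0,"rz": -0.25},{"dx": -0.7,"dy": -0.05,"dz": 0,"rx": 0,"ry": 0,"rz": -0.25},{"dx": -0.6,"dy": -0.05,"dz": 0,"rx": 0,"ry": 0,"rz": -0.2},{"dx": -0.44,"dy": -0.02,"dz": 0,"rx": 0,"ry": 0,"rz": -0.183}])

```text
t: 10.4
tcp_pos: [0.3834, -0.0678, 0.0698]
tool_rot: [0.613, 0.79, -0.0, -0.0]
force: [0.7, -0.3, -0.2]
finger_gap: 0.163
gripper_force: 59.0
```

Run:
```python
from h import *
s=sensors.sense();print(s['t'],s['tcp_pos'],s['force'],s['finger_gap'],R.from_quat(s['tool_rot']).as_matrix().round(3))
a=cams.snapshot('side')[195:265,300:380,::-1]
b=cams.snapshot('top')[165:255,215:320,::-1]
cv2.imwrite('pics/v1.png',np.hstack([cv2.resize(a,(400,350),interpolation=cv2.INTER_CUBIC),cv2.resize(b,(400,350),interpolation=cv2.INTER_CUBIC)]))
```

```text
10.4 [ 0.38337165 -0.0677644   0.0697934 ] [ 0.68809731 -0.3228443  -0.15261949] 0.16254872291324854 [[-0.248  0.969 -0.   ]
 [ 0.969  0.248  0.   ]
 [ 0.    -0.    -1.   ]]
```

move_arm(targets=[{"dx": 0,"dy": 0,"dz": -0.4,"rx": 0,"ry": 0,"rz": 0},{"dx": 0,"dy": 0,"dz": -0.5,"rx": 0,"ry": 0,"rz": 0},{"dx": 0,"dy": 0,"dz": -0.4,"rx": 0,"ry": 0,"rz": 0},{"dx": 0,"dy": 0,"dz": -0.3,"rx": 0,"ry": 0,"rz": 0},{"dx": 0,"dy": 0,"dz": -0.2,"rx": 0,"ry": 0,"rz": 0},{"dx": 0,"dy": 0,"dz": -0.17,"rx": 0,"ry": 0,"rz": 0},{"dx": 0,"dy": 0,"dz": 0,"rx": 0,"ry": 0,"rz": 0},{"dx": 0,"dy": 0,"dz": 0,"rx": 0,"ry": 0,"rz": 0},{"dx": 0,"dy": 0,"dz": 0,"rx": 0,"ry": 0,"rz": 0},{"dx": 0,"dy": 0,"dz": 0,"rx": 0,"ry": 0,"rz": 0}])

```text
t: 11.75
tcp_pos: [0.3843, -0.0679, 0.0203]
tool_rot: [0.612, 0.791, 0.0, 0.0]
force: [-0.3, 0.1, -0.4]
finger_gap: 0.167
gripper_force: 59.0
```

Run:
```python
from h import *
s=sensors.sense();print(s['t'],s['tcp_pos'],s['force'],s['finger_gap'])
a=cams.snapshot('side')[200:270,300:380,::-1]
b=cams.snapshot('top')[175:245,240:320,::-1]
cv2.imwrite('pics/v1.png',np.hstack([cv2.resize(x,(400,350),interpolation=cv2.INTER_CUBIC) for x in (a,b)]))
u=np.array([.248,-.969,0]);t=s['tcp_pos']
for k in (.086,.06): 
    P=np.r_[(t+k*u)[:2],.0415]; print(k,P,(proj('side',P)[0]-[300,200])*5,(proj('top',P)[0]-[240,175])*5)
```

```text
11.75 [ 0.38429358 -0.06792382  0.02033413] [-0.2904206   0.11653103 -0.44130471] 0.16696714101032595
0.086 [ 0.40562158 -0.15125782  0.0415    ] [265.71403845 271.36953809] [ 81.30973967 267.42400001]
0.06 [ 0.39917358 -0.12606382  0.0415    ] [277.95916747 318.96349588] [ 29.66672394 279.00357637]
```

View pics/v1.png

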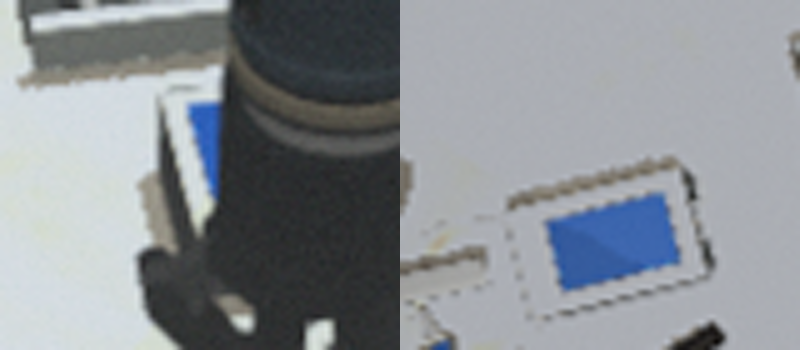

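Side view is blocked by the gripper; the top panel shows the blade tip at about (489,272) and the lip's edge at about (519,267), i.e. ~13 mm apart and in line. Inserting.

move_arm(targets=[{"dx": 0.024,"dy": -0.092,"dz": 0,"rx": 0,"ry": 0,"rz": 0},{"dx": 0.024,"dy": -0.092,"dz": 0,"rx": 0,"ry": 0,"rz": 0},{"dx": 0.024,"dy": -0.092,"dz": 0,"rx": 0,"ry": 0,"rz": 0},{"dx": 0.024,"dy": -0.092,"dz": 0,"rx": 0,"ry": 0,"rz": 0},{"dx": 0.024,"dy": -0.092,"dz": 0,"rx": 0,"ry": 0,"rz": 0},{"dx": 0.024,"dy": -0.092,"dz": 0,"rx": 0,"ry": 0,"rz": 0},{"dx": 0.024,"dy": -0.092,"dz": 0,"rx": 0,"ry": 0,"rz": 0},{"dx": 0.024,"dy": -0.092,"dz": 0,"rx": 0,"ry": 0,"rz": 0},{"dx": 0,"dy": 0,"dz": 0,"rx": 0,"ry": 0,"rz": 0},{"dx": 0,"dy": 0,"dz": 0,"rx": 0,"ry": 0,"rz": 0}])

```text
t: 13.1
tcp_pos: [0.3889, -0.0862, 0.0202]
tool_rot: [0.612, 0.791, -0.0, -0.0]
force: [0.7, 0.3, -0.8]
finger_gap: 0.165
gripper_force: 59.0
```

Run:
```python
from h import *
s=sensors.sense();print(s['t'],s['tcp_pos'],s['force'],s['ft_torque'],s['finger_gap'])
im=cams.snapshot('top');cv2.imwrite('pics/t3.png',im[:,:,::-1])
# has the enclosure moved? compare with before
a=cv2.imread('pics/top0.png')[195:245,260:310].astype(np.float32).mean(2);b=im[195:245,260:310].astype(np.float32).mean(2)
print(cv2.phaseCorrelate(a[:,10:].copy(),b[:,10:].copy()))
```

```text
13.1 [ 0.38892157 -0.08621085  0.02017021] [ 0.70536204  0.29367386 -0.76803165] [ 0.02480942 -0.02608825 -0.00874221] 0.1645132784478346
((-0.08547352176329781, -0.04966537215033284), 0.9012654972076416)
```

move_arm(targets=[{"dx": 0,"dy": 0,"dz": 0.2,"rx": 0,"ry": 0,"rz": 0},{"dx": 0.01,"dy": -0.039,"dz": 0.26,"rx": 0,"ry": 0,"rz": 0},{"dx": 0.022,"dy": -0.085,"dz": 0.26,"rx": 0,"ry": 0,"rz": 0},{"dx": 0.03,"dy": -0.116,"dz": 0.25,"rx": 0,"ry": 0,"rz": 0},{"dx": 0.033,"dy": -0.128,"dz": 0.25,"rx": 0,"ry": 0,"rz": 0},{"dx": 0.035,"dy": -0.135,"dz": 0.25,"rx": 0,"ry": 0,"rz": 0},{"dx": 0.038,"dy": -0.147,"dz": 0.24,"rx": 0,"ry": 0,"rz": 0},{"dx": 0.046,"dy": -0.178,"dz": 0.184,"rx": 0,"ry": 0,"rz": 0},{"dx": 0.05,"dy": -0.194,"dz": 0.176,"rx": 0,"ry": 0,"rz": 0},{"dx": 0.055,"dy": -0.213,"dz": 0.164,"rx": 0,"ry": 0,"rz": 0}])

```text
t: 14.4
tcp_pos: [0.397, -0.1174, 0.0763]
tool_rot: [0.612, 0.791, -0.0, -0.0]
force: [-0.3, 0.9, -0.7]
finger_gap: 0.162
gripper_force: 59.0
```

Run:
```python
from h import *
s=sensors.sense();print(s['t'],s['tcp_pos'],s['force'],s['ft_torque'],s['finger_gap'])
im=cams.snapshot('top');cv2.imwrite('pics/t4.png',im[:,:,::-1])
def blue(im):
    h=cv2.cvtColor(im[190:250,250:315],cv2.COLOR_RGB2HSV); k=cv2.inRange(h,(100,120,40),(130,255,255)); ys,xs=np.nonzero(k); return len(xs),xs.mean()+250,ys.mean()+190,xs.min()+250,xs.max()+250
print(blue(im),blue(cv2.imread('pics/t3.png')[:,:,::-1]))
```

```text
14.4 [ 0.39696792 -0.11743441  0.07625668] [-0.27663901  0.92985288 -0.72392407] [ 0.04978195 -0.00048889 -0.018574  ] 0.1617863180537243
(248, np.float64(287.71370967741933), np.float64(221.04435483870967), np.int64(278), np.int64(297)) (333, np.float64(282.2102102102102), np.float64(222.93993993993993), np.int64(270), np.int64(295))
```

move_arm(targets=[{"dx": 0.055,"dy": -0.213,"dz": 0.12,"rx": 0,"ry": 0,"rz": 0},{"dx": 0.055,"dy": -0.213,"dz": 0.12,"rx": 0,"ry": 0,"rz": 0},{"dx": 0.056,"dy": -0.217,"dz": 0.12,"rx": 0,"ry": 0,"rz": 0},{"dx": 0.058,"dy": -0.224,"dz": 0.07,"rx": 0,"ry": 0,"rz": 0},{"dx": 0.058,"dy": -0.224,"dz": 0.07,"rx": 0,"ry": 0,"rz": 0},{"dx": 0.058,"dy": -0.224,"dz": 0.06,"rx": 0,"ry": 0,"rz": 0},{"dx": 0.055,"dy": -0.213,"dz": 0,"rx": 0,"ry": 0,"rz": 0},{"dx": 0.055,"dy": -0.213,"dz": 0,"rx": 0,"ry": 0,"rz": 0},{"dx": 0.055,"dy": -0.213,"dz": 0,"rx": 0,"ry": 0,"rz": 0},{"dx": 0.055,"dy": -0.213,"dz": -0.04,"rx": 0,"ry": 0,"rz": 0}])

```text
t: 15.7
tcp_pos: [0.4111, -0.1717, 0.089]
tool_rot: [0.612, 0.791, -0.0, 0.0]
force: [0.9, 1.0, -0.7]
finger_gap: 0.164
gripper_force: 59.0
```

move_arm(targets=[{"dx": 0.04,"dy": -0.155,"dz": -0.04,"rx": 0,"ry": 0,"rz": 0},{"dx": 0.04,"dy": -0.155,"dz": -0.04,"rx": 0,"ry": 0,"rz": 0},{"dx": 0.03,"dy": -0.116,"dz": -0.03,"rx": 0,"ry": 0,"rz": 0},{"dx": 0.03,"dy": -0.116,"dz": -0.03,"rx": 0,"ry": 0,"rz": 0},{"dx": 0,"dy": 0,"dz": 0,"rx": 0,"ry": 0,"rz": 0},{"dx": 0,"dy": 0,"dz": 0,"rx": 0,"ry": 0,"rz": 0},{"dx": 0,"dy": 0,"dz": 0,"rx": 0,"ry": 0,"rz": 0},{"dx": 0,"dy": 0,"dz": 0,"rx": 0,"ry": 0,"rz": 0},{"dx": 0,"dy": 0,"dz": 0,"rx": 0,"ry": 0,"rz": 0},{"dx": 0,"dy": 0,"dz": 0,"rx": 0,"ry": 0,"rz": 0}])

```text
t: 16.95
tcp_pos: [0.4145, -0.1848, 0.0855]
tool_rot: [0.612, 0.791, 0.0, 0.0]
force: [-0.1, 0.7, -0.9]
finger_gap: 0.167
gripper_force: 59.0
```

Run:
```python
from h import *
s=sensors.sense();print(s['t'],s['tcp_pos'],s['force'],s['ft_torque'],s['finger_gap'])
im=cams.snapshot('top');cv2.imwrite('pics/t5.png',im[:,:,::-1])
im=cams.snapshot('side');cv2.imwrite('pics/s5.png',im[:,:,::-1])
```

```text
16.95 [ 0.41446422 -0.18484297  0.08551161] [-0.06142945  0.71610057 -0.94458839] [ 0.01218141 -0.05341944 -0.04037847] 0.16665380704679197
```

move_arm(targets=[{"dx": -0.2,"dy": 0.774,"dz": 0,"rx": 0,"ry": 0,"rz": 0},{"dx": -0.2,"dy": 0.774,"dz": 0,"rx": 0,"ry": 0,"rz": 0},{"dx": -0.2,"dy": 0.774,"dz": 0,"rx": 0,"ry": 0,"rz": 0},{"dx": -0.2,"dy": 0.774,"dz": 0,"rx": 0,"ry": 0,"rz": 0},{"dx": -0.2,"dy": 0.774,"dz": 0,"rx": 0,"ry": 0,"rz": 0},{"dx": 0.647,"dy": 0.195,"dz": 0,"rx": 0,"ry": 0,"rz": 0.24},{"dx": 0.647,"dy": 0.195,"dz": 0,"rx": 0,"ry": 0,"rz": 0.24},{"dx": 0.647,"dy": 0.195,"dz": 0,"rx": 0,"ry": 0,"rz": 0.24},{"dx": 0.647,"dy": 0.195,"dz": 0,"rx": 0,"ry": 0,"rz": 0.24},{"dx": 0.647,"dy": 0.195,"dz": 0,"rx": 0,"ry": 0,"rz": 0.24}])

```text
t: 18.3
tcp_pos: [0.4705, -0.0626, 0.0854]
tool_rot: [0.335, 0.942, 0.0, -0.0]
force: [-0.1, 0.2, -0.0]
finger_gap: 0.16
gripper_force: 59.0
```

move_arm(targets=[{"dx": 0,"dy": 0,"dz": -0.6,"rx": 0,"ry": 0,"rz": 0.133},{"dx": 0,"dy": 0,"dz": -0.8,"rx": 0,"ry": 0,"rz": 0},{"dx": 0,"dy": 0,"dz": -0.8,"rx": 0,"ry": 0,"rz": 0},{"dx": 0,"dy": 0,"dz": -0.6,"rx": 0,"ry": 0,"rz": 0},{"dx": 0,"dy": 0,"dz": -0.4,"rx": 0,"ry": 0,"rz": 0},{"dx": 0,"dy": 0,"dz": -0.25,"rx": 0,"ry": 0,"rz": 0},{"dx": 0,"dy": 0,"dz": -0.15,"rx": 0,"ry": 0,"rz": 0},{"dx": 0,"dy": 0,"dz": -0.1,"rx": 0,"ry": 0,"rz": 0},{"dx": 0,"dy": 0,"dz": -0.05,"rx": 0,"ry": 0,"rz": 0},{"dx": 0,"dy": 0,"dz": 0,"rx": 0,"ry": 0,"rz": 0}])

```text
t: 19.55
tcp_pos: [0.4705, -0.0638, -0.0081]
tool_rot: [0.304, 0.953, -0.0, 0.0]
force: [0.1, -0.1, -0.2]
finger_gap: 0.161
gripper_force: 59.0
```

move_arm(targets=[{"dx": 0,"dy": 0,"dz": -0.03,"rx": 0,"ry": 0,"rz": 0},{"dx": 0,"dy": 0,"dz": -0.03,"rx": 0,"ry": 0,"rz": 0},{"dx": 0,"dy": 0,"dz": -0.02,"rx": 0,"ry": 0,"rz": 0},{"dx": 0,"dy": 0,"dz": 0,"rx": 0,"ry": 0,"rz": 0},{"dx": 0,"dy": 0,"dz": 0,"rx": 0,"ry": 0,"rz": 0},{"dx": 0,"dy": 0,"dz": 0,"rx": 0,"ry": 0,"rz": 0},{"dx": 0,"dy": 0,"dz": 0,"rx": 0,"ry": 0,"rz": 0},{"dx": 0,"dy": 0,"dz": 0,"rx": 0,"ry": 0,"rz": 0},{"dx": 0,"dy": 0,"dz": 0,"rx": 0,"ry": 0,"rz": 0},{"dx": 0,"dy": 0,"dz": 0,"rx": 0,"ry": 0,"rz": 0}])

```text
t: 20.8
tcp_pos: [0.4703, -0.0637, -0.0102]
tool_rot: [0.304, 0.953, -0.0, -0.0]
force: [-0.8, -0.1, -0.7]
finger_gap: 0.162
gripper_force: 59.0
```

move_arm(targets=[{"dx": 0,"dy": 0,"dz": 0,"rx": 0,"ry": 0,"rz": 0},{"dx": 0,"dy": 0,"dz": 0,"rx": 0,"ry": 0,"rz": 0},{"dx": 0,"dy": 0,"dz": 0,"rx": 0,"ry": 0,"rz": 0},{"dx": 0,"dy": 0,"dz": 0,"rx": 0,"ry": 0,"rz": 0},{"dx": 0,"dy": 0,"dz": 0.3,"rx": 0,"ry": 0,"rz": 0},{"dx": 0,"dy": 0,"dz": 0.9,"rx": 0,"ry": 0,"rz": 0},{"dx": 0,"dy": 0,"dz": 1,"rx": 0,"ry": 0,"rz": 0},{"dx": 0,"dy": 0,"dz": 1,"rx": 0,"ry": 0,"rz": 0},{"dx": 0,"dy": 0,"dz": 1,"rx": 0,"ry": 0,"rz": 0},{"dx": 0,"dy": 0,"dz": 1,"rx": 0,"ry": 0,"rz": 0}], claw=42)

```text
t: 22.05
tcp_pos: [0.4701, -0.0636, 0.1211]
tool_rot: [0.304, 0.953, -0.0, 0.0]
force: [0.6, -0.4, -0.2]
finger_gap: 0.423
gripper_force: 0.0
```

Run:
```python
from h import *
import pickle
s=sensors.sense();print(s['t'],s['tcp_pos'],s['force'])
pickle.dump(cams.camera_model('wrist'),open('w6.pkl','wb'))
a=cams.snapshot('wrist')[:,:,::-1]; b=cams.snapshot('side')[:,:,::-1]; c=cams.snapshot('top')[:,:,::-1]
for n,i in zip('wst',(a,b,c)): cv2.imwrite(f'pics/{n}6.png',i)
def cr(i,y,x,w,h,W,H): return cv2.resize(i[y:y+h,x:x+w],(W,H),interpolation=cv2.INTER_CUBIC)
left=np.vstack([cr(b,165,290,100,75,400,300),cr(c,160,240,133,100,400,300)])
right=np.vstack([cr(a,0,0,400,300,400,300),cr(c,160,190,100,75,400,300)])
cv2.imwrite('pics/v6.png',np.hstack([left,right]))
```

```text
22.05 [ 0.47005387 -0.06363805  0.12106444] [ 0.5978907  -0.35648621 -0.17510762]
```

View pics/v6.png

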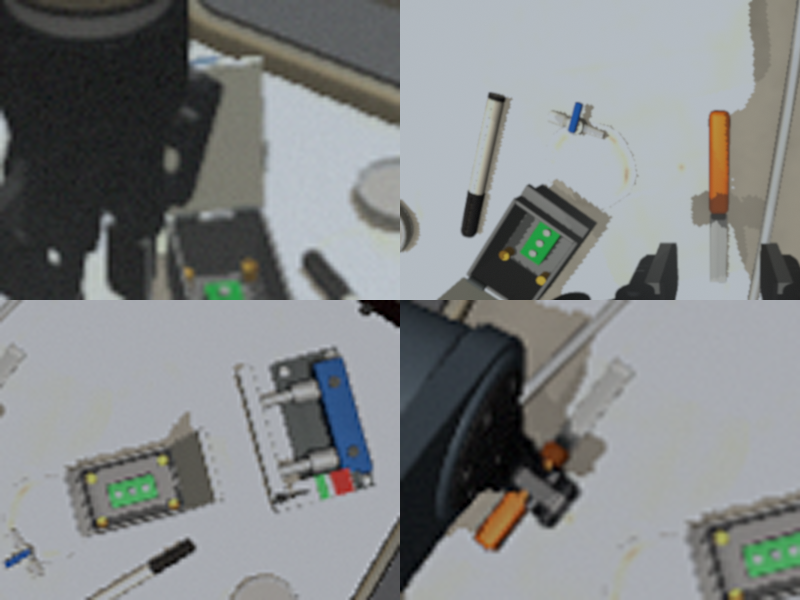

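The cover leans back past upright, the blade lies flat at its old place, and the inside is visible: in the top panel (scale 3) screws at (92,478),(163,461),(178,493),(102,521) and bar edge (238,367)–(274,510); in the wrist picture ledge corners (130,186),(208,212).

Run:
```python
from h import *
import pickle
np.set_printoptions(precision=4,suppress=True)
m=pickle.load(open('w6.pkl','rb'))
T=lambda p:(240+p[0]/3.0075-.3,160+(p[1]-300)/3.0-.3)
ang=lambda d:np.degrees(np.arctan2(d[1],d[0]))
sc=np.array([onz('top',T(p),.035) for p in [(92,478),(163,461),(178,493),(102,521)]]);print('screws',sc.mean(0),ang(sc[1]-sc[0]),ang(sc[2]-sc[3]))
w=[onz('wrist',p,.037,m) for p in [(130,186),(208,212)]];d=w[1]-w[0];print('ledge wrist',(w[0]+w[1])/2,np.linalg.norm(d),ang(d)-90)
l=[onz('top',T(p),.037) for p in [(68,468),(82,533)]];d=l[0]-l[1];print('ledge top',(l[0]+l[1])/2,np.linalg.norm(d),ang(d)-90)
r=[onz('top',T(p),.046) for p in [(78,463),(175,440),(88,532),(190,507)]];print('rim',ang(r[1]-r[0]),ang(r[3]-r[2]))
b=[onz('top',T(p),.036) for p in [(238,367),(274,510)]];d=b[0]-b[1];print('bar',(b[0]+b[1])/2,np.linalg.norm(d),ang(d)-90)
t=[onz('top',T(p),.02) for p in [(315,365),(371,470)]]
# automatic: green screw positions skip; red/green patch
im=cv2.imread('pics/t6.png');h=cv2.cvtColor(im[200:232,335:368],cv2.COLOR_BGR2HSV)
for n,lo,hi in [('green',(50,90,60),(85,255,255)),('red',(170,100,60),(180,255,255))]:
    ys,xs=np.nonzero(cv2.inRange(h,lo,hi));print(n,len(xs),xs.mean()+335,ys.mean()+200)
```

```text
screws [ 0.4227 -0.2192  0.035 ] -74.78416358080328 -68.06025804786981
ledge wrist [ 0.4078 -0.1549  0.037 ] 0.05971436129700585 -54.962084114494075
ledge top [ 0.4112 -0.1713  0.037 ] 0.05482113336516793 -75.85667756905983
rim -74.88484123070276 -74.55183391475957
bar [ 0.4671 -0.3189  0.036 ] 0.12266484195291673 -74.4657402620222
green 22 346.5 221.0909090909091
red 3 354.0 216.0
```

move_arm(targets=[{"dx": -0.251,"dy": -0.714,"dz": 0,"rx": 0,"ry": 0,"rz": -0.165},{"dx": -0.251,"dy": -0.714,"dz": 0,"rx": 0,"ry": 0,"rz": -0.165},{"dx": -0.251,"dy": -0.714,"dz": 0,"rx": 0,"ry": 0,"rz": -0.165},{"dx": -0.251,"dy": -0.714,"dz": 0,"rx": 0,"ry": 0,"rz": -0.165},{"dx": -0.251,"dy": -0.714,"dz": 0,"rx": 0,"ry": 0,"rz": -0.165},{"dx": -0.251,"dy": -0.714,"dz": 0,"rx": 0,"ry": 0,"rz": -0.165},{"dx": -0.251,"dy": -0.714,"dz": 0,"rx": 0,"ry": 0,"rz": -0.165},{"dx": -0.251,"dy": -0.714,"dz": 0,"rx": 0,"ry": 0,"rz": -0.165},{"dx": 0,"dy": 0,"dz": 0,"rx": 0,"ry": 0,"rz": 0},{"dx": 0,"dy": 0,"dz": 0,"rx": 0,"ry": 0,"rz": 0}], claw=84)

```text
t: 23.45
tcp_pos: [0.4197, -0.2057, 0.1192]
tool_rot: [0.609, 0.793, 0.0, -0.001]
force: [0.5, 0.7, -0.3]
finger_gap: 0.841
gripper_force: 0.0
```

Run:
```python
from h import *
np.set_printoptions(precision=4,suppress=True)
s=sensors.sense();print(s['t'],s['tcp_pos'],s['force'],s['finger_gap'],R.from_quat(s['tool_rot']).as_matrix().round(3)[:,0])
m=cams.camera_model('wrist');im=cams.snapshot('wrist');cv2.imwrite('pics/w7.png',im[:,:,::-1])
c=np.array([.423,-.218]);u=np.array([np.cos(np.radians(-75)),np.sin(np.radians(-75))]);n=np.array([-u[1],u[0]])
E=lambda x,y,z:np.r_[c+x*u+y*n,z]
for x,y,z in [(-50,-28,37),(-50,28,37),(-40,-28,46),(-40,28,46),(40,-28,46),(40,28,46)]: print((x,y,z),proj('wrist',E(x/1e3,y/1e3,z/1e3),m)[0].round(0))
h=cv2.cvtColor(im,cv2.COLOR_RGB2HSV);k=cv2.inRange(h,(50,110,60),(85,255,255));nn,l,st,ce=cv2.connectedComponentsWithStats(k)
print([(st[i].tolist(),ce[i].round(0).tolist()) for i in range(1,nn) if st[i][4]>60])
g=im.astype(int).sum(2)
for off in (-45,0): # lip-edge crossing along the axis
    a=proj('wrist',E(-.07,off*0+.0,.037),m)[0];print('a',a)
p=[proj('wrist',E(-x/1e3,0,.037),m)[0] for x in range(30,75,1)]
print([int(g[int(q[1]),int(q[0])]) if 0<=q[1]<400 else -1 for q in p])
p=[proj('wrist',E(-.035,y/1e3,.046),m)[0] for y in range(-40,41,1)]
print([int(g[int(q[1]),int(q[0])]) if 0<=q[1]<400 and 0<=q[0]<640 else -1 for q in p])
```

```text
23.45 [ 0.4197 -0.2057  0.1192] [ 0.5409  0.6788 -0.3155] 0.8411093230126909 [-0.259  0.966  0.002]
(-50, -28, 37) [279. 145.]
(-50, 28, 37) [360. 145.]
(-40, -28, 46) [278. 161.]
(-40, 28, 46) [361. 161.]
(40, -28, 46) [281. 268.]
(40, 28, 46) [357. 268.]
[([306, 175, 25, 48, 971], [318.0, 198.0])]
a [319.2082 115.1219]
a [319.2082 115.1219]
[152, 171, 177, 177, 177, 175, 175, 187, 269, 291, 297, 264, 203, 187, 258, 316, 322, 344, 347, 329, 309, 299, 209, 217, 344, 361, 368, 387, 471, 486, 489, 488, 487, 488, 489, 489, 489, 489, 491, 486, 475, 423, 383, 319, 316]
[489, 489, 490, 489, 489, 491, 487, 487, 491, 487, 451, 374, 283, 262, 213, 123, 123, 128, 150, 179, 179, 180, 181, 183, 180, 179, 179, 179, 176, 180, 180, 176, 174, 173, 179, 175, 176, 176, 176, 178, 177, 190, 273, 260, 181, 174, 174, 176, 177, 181, 176, 192, 197, 198, 200, 203, 204, 201, 199, 186, 160, 111, 109, 136, 168, 189, 238, 300, 355, 356, 354, 355, 354, 356, 354, 354, 353, 351, 349, 346, 345]
```

move_arm(targets=[{"dx": 0,"dy": 0,"dz": -0.6,"rx": 0,"ry": 0,"rz": 0},{"dx": 0,"dy": 0,"dz": -0.8,"rx": 0,"ry": 0,"rz": 0},{"dx": 0,"dy": 0,"dz": -0.8,"rx": 0,"ry": 0,"rz": 0},{"dx": 0,"dy": 0,"dz": -0.8,"rx": 0,"ry": 0,"rz": 0},{"dx": 0,"dy": 0,"dz": -0.8,"rx": 0,"ry": 0,"rz": 0},{"dx": 0,"dy": 0,"dz": -0.6,"rx": 0,"ry": 0,"rz": 0},{"dx": 0,"dy": 0,"dz": -0.4,"rx": 0,"ry": 0,"rz": 0},{"dx": 0,"dy": 0,"dz": -0.25,"rx": 0,"ry": 0,"rz": 0},{"dx": 0,"dy": 0,"dz": -0.15,"rx": 0,"ry": 0,"rz": 0},{"dx": 0,"dy": 0,"dz": -0.05,"rx": 0,"ry": 0,"rz": 0}])

```text
t: 24.75
tcp_pos: [0.4202, -0.2066, -0.0114]
tool_rot: [0.609, 0.793, -0.0, 0.0]
force: [0.4, -0.1, 0.0]
finger_gap: 0.836
gripper_force: 0.0
```

move_arm(targets=[{"dx": 0,"dy": 0,"dz": 0,"rx": 0,"ry": 0,"rz": 0},{"dx": 0,"dy": 0,"dz": 0,"rx": 0,"ry": 0,"rz": 0},{"dx": 0,"dy": 0,"dz": 0,"rx": 0,"ry": 0,"rz": 0},{"dx": 0,"dy": 0,"dz": 0,"rx": 0,"ry": 0,"rz": 0},{"dx": 0,"dy": 0,"dz": 0,"rx": 0,"ry": 0,"rz": 0},{"dx": 0,"dy": 0,"dz": 0,"rx": 0,"ry": 0,"rz": 0},{"dx": 0,"dy": 0,"dz": 0,"rx": 0,"ry": 0,"rz": 0},{"dx": 0,"dy": 0,"dz": 0,"rx": 0,"ry": 0,"rz": 0},{"dx": 0,"dy": 0,"dz": 0,"rx": 0,"ry": 0,"rz": 0},{"dx": 0,"dy": 0,"dz": 0,"rx": 0,"ry": 0,"rz": 0}], claw=50, newtons=80)

```text
t: 26.0
tcp_pos: [0.4202, -0.2066, -0.0109]
tool_rot: [0.609, 0.793, -0.0, 0.0]
force: [0.0, 0.4, 5.7]
finger_gap: 0.644
gripper_force: 85.5
```

move_arm(targets=[{"dx": 0.145,"dy": -0.245,"dz": 0,"rx": 0,"ry": 0,"rz": 0.027},{"dx": 0.145,"dy": -0.245,"dz": 0,"rx": 0,"ry": 0,"rz": 0},{"dx": 0.145,"dy": -0.245,"dz": 0,"rx": 0,"ry": 0,"rz": 0},{"dx": 0.145,"dy": -0.245,"dz": 0,"rx": 0,"ry": 0,"rz": 0},{"dx": 0.145,"dy": -0.245,"dz": 0,"rx": 0,"ry": 0,"rz": 0},{"dx": 0.145,"dy": -0.245,"dz": 0,"rx": 0,"ry": 0,"rz": 0},{"dx": 0.145,"dy": -0.245,"dz": 0,"rx": 0,"ry": 0,"rz": 0},{"dx": 0.145,"dy": -0.245,"dz": 0,"rx": 0,"ry": 0,"rz": 0},{"dx": 0,"dy": 0,"dz": 0,"rx": 0,"ry": 0,"rz": 0},{"dx": 0,"dy": 0,"dz": 0,"rx": 0,"ry": 0,"rz": 0}])

```text
t: 27.25
tcp_pos: [0.4473, -0.2536, -0.0108]
tool_rot: [0.603, 0.797, 0.0, -0.002]
force: [-4.0, 3.7, 9.8]
finger_gap: 0.643
gripper_force: 85.9
```

Run:
```python
from h import *
np.set_printoptions(precision=3,suppress=True)
s=sensors.sense();print(s['t'],s['tcp_pos'],s['force'],s['ft_torque'],s['finger_gap'],s['gripper_force'])
im=cams.snapshot('top');cv2.imwrite('pics/t8.png',im[:,:,::-1])
a=cv2.imread('pics/t6.png');g0=a.astype(int).sum(2);g=im.astype(int).sum(2)
# pixel profiles across bar in jig frame, y offsets along bar
o=np.array([.4675,-.320]);uj=np.array([.2723,-.9622]);nj=np.array([.9622,.2723])
for y in (-.055,-.045,.045,.055):
  for gg in (g0,g): print(y,[int(gg[tuple(proj('top',np.r_[o+x/1e3*uj+y*nj,.036])[0].round().astype(int)[::-1])]) for x in range(-16,40,2)])
```

```text
27.25 [ 0.447 -0.254 -0.011] [-3.98   3.706  9.84 ] [ 0.389  0.267 -0.047] 0.6427398166889433 85.90422749519348
-0.055 [516, 519, 514, 513, 520, 520, 420, 234, 194, 293, 293, 130, 121, 282, 282, 429, 131, 361, 458, 458, 475, 295, 419, 419, 504, 521, 416, 416]
-0.055 [572, 578, 572, 571, 580, 580, 442, 227, 222, 318, 318, 129, 135, 312, 312, 477, 152, 401, 512, 512, 523, 332, 468, 468, 557, 580, 464, 464]
-0.045 [516, 516, 516, 518, 521, 521, 440, 228, 439, 535, 535, 533, 525, 427, 427, 372, 339, 428, 509, 509, 523, 526, 462, 462, 489, 522, 487, 412]
-0.045 [71, 71, 81, 411, 578, 578, 468, 232, 488, 592, 592, 590, 586, 479, 479, 375, 328, 462, 560, 560, 578, 587, 515, 515, 546, 583, 544, 458]
0.045 [518, 518, 516, 522, 499, 499, 347, 434, 523, 516, 516, 517, 502, 511, 511, 515, 514, 518, 527, 527, 350, 204, 232, 222, 334, 374, 329, 329]
0.045 [536, 536, 584, 499, 431, 431, 333, 487, 536, 444, 444, 526, 553, 565, 565, 571, 571, 575, 581, 581, 393, 227, 253, 252, 374, 417, 366, 366]
0.055 [514, 514, 512, 521, 464, 464, 312, 323, 525, 521, 521, 519, 513, 493, 493, 519, 516, 515, 522, 522, 406, 255, 220, 292, 225, 202, 200, 200]
0.055 [571, 571, 568, 570, 520, 520, 345, 359, 591, 574, 574, 574, 568, 547, 547, 572, 572, 573, 580, 580, 449, 278, 246, 327, 249, 231, 223, 223]
```

move_arm(targets=[{"dx": 0,"dy": 0,"dz": 0.04,"rx": 0,"ry": 0,"rz": 0},{"dx": 0.016,"dy": -0.055,"dz": 0,"rx": 0,"ry": 0,"rz": 0},{"dx": 0.016,"dy": -0.055,"dz": 0,"rx": 0,"ry": 0,"rz": 0},{"dx": 0.016,"dy": -0.055,"dz": 0,"rx": 0,"ry": 0,"rz": 0},{"dx": 0.016,"dy": -0.055,"dz": 0,"rx": 0,"ry": 0,"rz": 0},{"dx": 0.016,"dy": -0.055,"dz": 0,"rx": 0,"ry": 0,"rz": 0},{"dx": 0.016,"dy": -0.055,"dz": 0,"rx": 0,"ry": 0,"rz": 0},{"dx": 0.016,"dy": -0.055,"dz": 0,"rx": 0,"ry": 0,"rz": 0},{"dx": 0,"dy": 0,"dz": 0,"rx": 0,"ry": 0,"rz": 0},{"dx": 0,"dy": 0,"dz": 0,"rx": 0,"ry": 0,"rz": 0}])

```text
t: 28.55
tcp_pos: [0.4519, -0.2651, -0.0105]
tool_rot: [0.603, 0.797, 0.0, -0.0]
force: [0.5, -0.6, -2.4]
finger_gap: 0.641
gripper_force: 84.7
```

```bash
cat > bar.py <<'E'
from h import *
from scipy.ndimage import map_coordinates
np.set_printoptions(precision=3,suppress=True)
o=np.array([.4675,-.320]);uj=np.array([.2723,-.9622]);nj=np.array([.9622,.2723])
xs=np.arange(-14,28,.5)
def prof(im,cam,y,z=.036):
    g=im.astype(float).mean(2); P=np.array([np.r_[o+x/1e3*uj+y*nj,z] for x in xs]); q=proj(cam,P)
    return map_coordinates(g,[q[:,1],q[:,0]],order=1)
def report(tag):
    s=sensors.sense();f=s['force'];print(s['t'],s['tcp_pos'],'F',f,'along',f[:2]@uj,'lat',f[:2]@nj,s['finger_gap'],'tcp s,l',s['tcp_pos'][:2]@uj,s['tcp_pos'][:2]@nj)
    M=R.from_quat(s['tool_rot']).as_matrix();print('yaw',np.degrees(np.arctan2(-M[1,0],-M[0,0])),'tilt',M[:2,2])
    im=cams.snapshot('top');cv2.imwrite(f'pics/t{tag}.png',im[:,:,::-1]);a=cv2.imread('pics/t6.png')[:,:,::-1]
    for y in (-.057,-.050,-.04,.04,.050,.057):
        p0,p=prof(a,'top',y),prof(im,'top',y); w0=slice(0,40) # template x -14..6
        best=[]
        for k in range(0,40):
            t=p0[8:40]; v=p[8+k:40+k]
            if len(v)<32: break
            best.append(np.corrcoef(t,v)[0,1])
        k=int(np.argmax(best)); print(y,'shift mm',k*.5,'corr',round(best[k],2))
E
python3 -c "
from bar import *
report(9)"
```

```text
28.55 [ 0.452 -0.265 -0.01 ] F [ 0.486 -0.598 -2.431] along 0.7081314726887209 lat 0.30496729946649836 0.6410008730835272 tcp s,l 0.3781239449535938 0.36261061462387384
yaw -74.23939925897278 tilt [-0.  0.]
-0.057 shift mm 0.0 corr 1.0
-0.05 shift mm 7.5 corr -0.11
-0.04 shift mm 9.5 corr 0.68
0.04 shift mm 13.0 corr 0.79
0.05 shift mm 14.5 corr 0.98
0.057 shift mm 13.0 corr 0.99
```

move_arm(targets=[{"dx": 0,"dy": 0,"dz": -0.012,"rx": 0,"ry": 0,"rz": 0},{"dx": 0.011,"dy": -0.039,"dz": 0,"rx": 0,"ry": 0,"rz": 0},{"dx": 0.011,"dy": -0.039,"dz": 0,"rx": 0,"ry": 0,"rz": 0},{"dx": 0.011,"dy": -0.039,"dz": 0,"rx": 0,"ry": 0,"rz": 0},{"dx": 0.011,"dy": -0.039,"dz": 0,"rx": 0,"ry": 0,"rz": 0},{"dx": 0.011,"dy": -0.039,"dz": 0,"rx": 0,"ry": 0,"rz": 0},{"dx": 0.011,"dy": -0.039,"dz": 0,"rx": 0,"ry": 0,"rz": 0},{"dx": 0.011,"dy": -0.039,"dz": 0,"rx": 0,"ry": 0,"rz": 0},{"dx": 0.011,"dy": -0.039,"dz": 0,"rx": 0,"ry": 0,"rz": 0},{"dx": 0,"dy": 0,"dz": 0,"rx": 0,"ry": 0,"rz": 0}])

```text
t: 29.85
tcp_pos: [0.4537, -0.2723, -0.0108]
tool_rot: [0.603, 0.797, 0.0, -0.001]
force: [0.1, 2.2, -1.3]
finger_gap: 0.642
gripper_force: 84.8
```

```bash
python3 -c "
from bar import *
report(10)"
```

```text
29.85 [ 0.454 -0.272 -0.011] F [ 0.053  2.247 -1.253] along -2.1480255327025564 lat 0.6627815652667752 0.6424741585939371 tcp s,l 0.385534134863841 0.36244120032066124
yaw -74.22761489367768 tilt [-0.001  0.001]
-0.057 shift mm 3.5 corr -0.07
-0.05 shift mm 0.5 corr 0.9
-0.04 shift mm 19.5 corr 0.68
0.04 shift mm 10.5 corr 0.6
0.05 shift mm 5.0 corr 0.61
0.057 shift mm 15.5 corr 0.99
```

move_arm(targets=[{"dx": 0,"dy": 0,"dz": -0.012,"rx": 0,"ry": 0,"rz": 0},{"dx": 0.011,"dy": -0.039,"dz": 0,"rx": 0,"ry": 0,"rz": 0},{"dx": 0.011,"dy": -0.039,"dz": 0,"rx": 0,"ry": 0,"rz": 0},{"dx": 0.011,"dy": -0.039,"dz": 0,"rx": 0,"ry": 0,"rz": 0},{"dx": 0.011,"dy": -0.039,"dz": 0,"rx": 0,"ry": 0,"rz": 0},{"dx": 0.011,"dy": -0.039,"dz": 0,"rx": 0,"ry": 0,"rz": 0},{"dx": 0,"dy": 0,"dz": 0,"rx": 0,"ry": 0,"rz": 0},{"dx": 0,"dy": 0,"dz": 0,"rx": 0,"ry": 0,"rz": 0},{"dx": 0,"dy": 0,"dz": 0,"rx": 0,"ry": 0,"rz": 0},{"dx": 0,"dy": 0,"dz": 0,"rx": 0,"ry": 0,"rz": 0}])

```text
t: 31.15
tcp_pos: [0.4543, -0.2752, -0.0108]
tool_rot: [0.603, 0.798, 0.001, -0.002]
force: [0.0, 9.0, 5.5]
finger_gap: 0.643
gripper_force: 85.6
```

Run:
```python
from bar import *
report(11)
a=cv2.imread('pics/t6.png');b=cv2.imread('pics/t11.png')
for im in (a,b):
    for y in (-.062,-.058,-.054,-.05,-.046): print(y,prof(im,'top',y)[::2].round().astype(int).tolist())
```

```text
31.15 [ 0.454 -0.275 -0.011] F [0.045 9.048 5.472] along -8.693915924872552 lat 2.507618862257256 0.6428845295886366 tcp s,l 0.388538380166487 0.3622080080553632
yaw -74.19654417198504 tilt [-0.003  0.004]
-0.057 shift mm 14.5 corr -0.25
-0.05 shift mm 7.0 corr 0.92
-0.04 shift mm 2.0 corr 0.67
0.04 shift mm 15.5 corr 0.6
0.05 shift mm 10.0 corr 0.61
0.057 shift mm 5.5 corr 0.59
-0.062 [172, 172, 171, 171, 171, 171, 171, 172, 172, 169, 165, 151, 130, 115, 123, 133, 147, 160, 171, 172, 171, 166, 153, 144, 150, 158, 164, 169, 172, 170, 164, 158, 147, 140, 144, 155, 164, 168, 171, 172, 171, 169]
-0.058 [172, 172, 172, 172, 172, 172, 173, 174, 174, 169, 145, 121, 114, 119, 127, 142, 157, 156, 147, 137, 139, 144, 149, 151, 154, 158, 163, 167, 167, 168, 167, 166, 167, 170, 173, 175, 176, 174, 172, 170, 169, 170]
-0.054 [173, 172, 172, 172, 172, 172, 173, 174, 166, 154, 137, 111, 90, 81, 77, 73, 72, 66, 57, 51, 46, 42, 42, 48, 65, 80, 90, 95, 94, 77, 56, 63, 90, 109, 113, 115, 113, 110, 108, 104, 101, 104]
-0.05 [171, 172, 172, 172, 172, 173, 173, 173, 172, 156, 134, 116, 125, 137, 137, 126
[... 618 characters left out ...]
, 157, 140, 125, 123, 138, 158, 163, 166, 166, 165, 165, 167, 171, 171, 166, 164, 166, 172, 181, 187, 194, 198, 198, 197, 194, 192, 191, 191]
-0.054 [56, 57, 57, 57, 57, 57, 57, 57, 55, 53, 52, 48, 43, 44, 45, 45, 41, 38, 43, 50, 49, 47, 49, 50, 47, 46, 55, 66, 72, 64, 52, 67, 100, 123, 126, 127, 124, 121, 119, 116, 114, 118]
-0.05 [58, 58, 57, 56, 56, 56, 57, 57, 58, 58, 57, 56, 56, 57, 57, 58, 58, 54, 51, 48, 45, 42, 40, 36, 31, 29, 27, 43, 67, 90, 107, 126, 136, 138, 141, 142, 142, 144, 148, 153, 160, 167]
-0.046 [58, 58, 57, 57, 57, 57, 58, 58, 59, 59, 59, 58, 57, 57, 58, 58, 58, 58, 58, 57, 57, 57, 58, 57, 57, 57, 53, 50, 49, 43, 40, 78, 106, 125, 144, 167, 175, 187, 196, 198, 199, 196]
```

move_arm(targets=[{"dx": 0,"dy": 0,"dz": 0.012,"rx": 0,"ry": 0,"rz": 0},{"dx": 0.011,"dy": -0.039,"dz": 0,"rx": 0,"ry": 0,"rz": 0},{"dx": 0.011,"dy": -0.039,"dz": 0,"rx": 0,"ry": 0,"rz": 0},{"dx": 0.011,"dy": -0.039,"dz": 0,"rx": 0,"ry": 0,"rz": 0},{"dx": 0.011,"dy": -0.039,"dz": 0,"rx": 0,"ry": 0,"rz": 0},{"dx": 0.011,"dy": -0.039,"dz": 0,"rx": 0,"ry": 0,"rz": 0},{"dx": 0.011,"dy": -0.039,"dz": 0,"rx": 0,"ry": 0,"rz": 0},{"dx": 0.011,"dy": -0.039,"dz": 0,"rx": 0,"ry": 0,"rz": 0},{"dx": 0,"dy": 0,"dz": 0,"rx": 0,"ry": 0,"rz": 0},{"dx": 0,"dy": 0,"dz": 0,"rx": 0,"ry": 0,"rz": 0}])

```text
t: 32.45
tcp_pos: [0.4549, -0.2792, -0.0106]
tool_rot: [0.603, 0.798, 0.001, -0.005]
force: [0.3, 14.3, 8.5]
finger_gap: 0.645
gripper_force: 85.9
```

Run:
```python
from bar import *
report(12)
b=cv2.imread('pics/t12.png')
for y in (-.064,-.062,-.06,-.058): print(y,prof(b,'top',y)[::2].round().astype(int).tolist())
```

```text
32.45 [ 0.455 -0.279 -0.011] F [ 0.294 14.26   8.457] along -13.640433691264251 lat 4.165869252921076 0.6445095518344809 tcp s,l 0.39251169128158553 0.3616885119435851
yaw -74.15081553025826 tilt [-0.006  0.008]
-0.057 shift mm 2.5 corr 0.85
-0.05 shift mm 12.5 corr 0.87
-0.04 shift mm 3.0 corr 0.49
0.04 shift mm 19.5 corr -0.05
0.05 shift mm 17.5 corr 0.6
0.057 shift mm 13.5 corr 0.59
-0.064 [52, 55, 56, 65, 70, 74, 82, 88, 105, 130, 154, 163, 176, 184, 188, 195, 196, 198, 198, 195, 190, 181, 173, 168, 174, 181, 186, 191, 195, 191, 187, 180, 173, 166, 172, 178, 185, 190, 195, 194, 193, 191]
-0.062 [56, 56, 56, 54, 49, 45, 49, 51, 54, 69, 81, 99, 124, 146, 157, 171, 179, 183, 188, 178, 166, 155, 146, 144, 159, 176, 189, 193, 195, 189, 179, 167, 157, 152, 160, 174, 186, 191, 193, 194, 193, 192]
-0.06 [57, 57, 57, 57, 57, 57, 56, 51, 47, 50, 53, 55, 66, 72, 87, 112, 129, 132, 138, 132, 113, 95, 112, 143, 173, 184, 195, 194, 190, 186, 177, 171, 171, 178, 188, 192, 195, 196, 196, 195, 194, 194]
-0.058 [57, 57, 57, 57, 58, 58, 58, 58, 57, 57, 55, 54, 56, 54, 50, 49, 41, 48, 64, 75, 67, 61, 73, 110, 147, 162, 172, 173, 163, 154, 149, 152, 161, 173, 186, 194, 196, 197, 194, 192, 191, 192]
```

move_arm(targets=[{"dx": 0.01,"dy": 0,"dz": 0,"rx": -0.005,"ry": -0.004,"rz": 0},{"dx": 0.01,"dy": 0,"dz": 0,"rx": -0.005,"ry": -0.004,"rz": 0},{"dx": 0.01,"dy": 0,"dz": 0,"rx": -0.005,"ry": -0.003,"rz": 0},{"dx": 0.01,"dy": 0,"dz": 0,"rx": -0.004,"ry": -0.003,"rz": 0},{"dx": 0.007,"dy": -0.024,"dz": 0,"rx": 0,"ry": 0,"rz": 0},{"dx": 0.007,"dy": -0.024,"dz": 0,"rx": 0,"ry": 0,"rz": 0},{"dx": 0,"dy": 0,"dz": 0,"rx": 0,"ry": 0,"rz": 0},{"dx": 0,"dy": 0,"dz": 0,"rx": 0,"ry": 0,"rz": 0},{"dx": 0,"dy": 0,"dz": 0,"rx": 0,"ry": 0,"rz": 0},{"dx": 0,"dy": 0,"dz": 0,"rx": 0,"ry": 0,"rz": 0}])

```text
t: 33.75
tcp_pos: [0.455, -0.2794, -0.0109]
tool_rot: [0.603, 0.798, -0.0, -0.001]
force: [-1.4, 14.3, 9.1]
finger_gap: 0.645
gripper_force: 86.1
```

Run:
```python
from bar import *
report(13)
b=cv2.imread('pics/t13.png')
for y in (-.064,-.062,-.06,-.058): print(y,prof(b,'top',y)[::2].round().astype(int).tolist())
```

```text
33.75 [ 0.455 -0.279 -0.011] F [-1.438 14.335  9.14 ] along -14.184753879989428 lat 2.5193577719768454 0.6448762361550097 tcp s,l 0.39274652716860575 0.3617369654391446
yaw -74.15640543937066 tilt [-0.001  0.   ]
-0.057 shift mm 0.0 corr 0.3
-0.05 shift mm 11.0 corr 0.88
-0.04 shift mm 2.5 corr 0.87
0.04 shift mm 19.0 corr 0.6
0.05 shift mm 13.5 corr 0.6
0.057 shift mm 9.5 corr 0.59
-0.064 [48, 58, 64, 80, 92, 99, 108, 120, 132, 146, 159, 166, 177, 183, 188, 195, 196, 197, 196, 194, 189, 181, 173, 169, 174, 182, 187, 191, 194, 191, 187, 181, 173, 166, 171, 179, 185, 189, 194, 194, 193, 191]
-0.062 [55, 53, 48, 46, 46, 46, 54, 58, 59, 68, 76, 94, 121, 146, 158, 174, 183, 186, 190, 179, 166, 154, 146, 144, 159, 177, 190, 193, 195, 189, 179, 168, 157, 151, 159, 174, 187, 191, 194, 194, 193, 191]
-0.06 [57, 56, 55, 55, 53, 50, 47, 41, 35, 39, 42, 45, 62, 75, 95, 123, 147, 149, 151, 142, 120, 98, 114, 143, 172, 183, 194, 194, 190, 185, 177, 171, 171, 178, 188, 192, 196, 197, 196, 195, 194, 194]
-0.058 [57, 57, 56, 56, 56, 56, 58, 55, 52, 49, 45, 42, 44, 45, 45, 63, 79, 88, 90, 91, 80, 74, 86, 119, 150, 164, 173, 173, 163, 153, 148, 152, 160, 172, 185, 193, 196, 197, 194, 192, 191, 192]
```

move_arm(targets=[{"dx": 0,"dy": 0,"dz": 0.01,"rx": 0,"ry": 0,"rz": 0},{"dx": 0,"dy": 0,"dz": 0.008,"rx": 0,"ry": 0,"rz": 0},{"dx": 0.011,"dy": -0.024,"dz": 0,"rx": 0,"ry": 0,"rz": 0},{"dx": 0.011,"dy": -0.024,"dz": 0,"rx": 0,"ry": 0,"rz": 0},{"dx": 0.011,"dy": -0.024,"dz": 0,"rx": 0,"ry": 0,"rz": 0},{"dx": 0.007,"dy": -0.024,"dz": 0,"rx": 0,"ry": 0,"rz": 0},{"dx": 0,"dy": 0,"dz": 0,"rx": 0,"ry": 0,"rz": 0},{"dx": 0,"dy": 0,"dz": 0,"rx": 0,"ry": 0,"rz": 0},{"dx": 0,"dy": 0,"dz": 0,"rx": 0,"ry": 0,"rz": 0},{"dx": 0,"dy": 0,"dz": 0,"rx": 0,"ry": 0,"rz": 0}])

```text
t: 35.05
tcp_pos: [0.4555, -0.2812, -0.0108]
tool_rot: [0.603, 0.798, -0.0, -0.001]
force: [-0.7, 16.6, 7.4]
finger_gap: 0.641
gripper_force: 85.9
```

Run:
```python
from bar import *
report(14)
b=cv2.imread('pics/t14.png');a=cv2.imread('pics/t6.png')
for y in (-.062,-.06,-.058): print(y,prof(b,'top',y)[20:80:2].round().astype(int).tolist());
print(prof(a,'top',-.06)[::2].round().astype(int).tolist())
```

```text
35.05 [ 0.456 -0.281 -0.011] F [-0.715 16.566  7.411] along -16.134563413366596 lat 3.822481986848035 0.6413199723957698 tcp s,l 0.3945613692816777 0.3617423561731385
yaw -74.14529206759894 tilt [-0.002  0.002]
-0.057 shift mm 2.5 corr 0.74
-0.05 shift mm 14.5 corr 0.82
-0.04 shift mm 14.5 corr 0.63
0.04 shift mm 19.5 corr 0.03
0.05 shift mm 17.5 corr 0.61
0.057 shift mm 13.5 corr 0.59
-0.062 [58, 75, 106, 130, 137, 147, 157, 167, 182, 183, 183, 178, 162, 142, 148, 162, 178, 186, 195, 191, 180, 168, 157, 152, 159, 173, 186, 191, 194, 195]
-0.06 [46, 45, 44, 34, 39, 67, 88, 111, 136, 146, 138, 129, 112, 94, 91, 128, 163, 177, 185, 188, 179, 172, 172, 179, 189, 192, 195, 196, 196, 196]
-0.058 [54, 52, 48, 45, 43, 42, 33, 46, 73, 92, 84, 76, 75, 85, 104, 130, 154, 167, 162, 155, 150, 152, 160, 168, 178, 185, 189, 193, 192, 192]
[172, 171, 172, 172, 172, 171, 172, 173, 174, 165, 148, 130, 120, 112, 122, 143, 163, 166, 167, 167, 167, 169, 168, 169, 172, 171, 172, 172, 173, 173, 169, 165, 164, 165, 168, 171, 173, 174, 173, 173, 172, 172]
```

move_arm(targets=[{"dx": 0.002,"dy": -0.01,"dz": 0,"rx": 0,"ry": 0,"rz": 0},{"dx": 0,"dy": 0,"dz": 0,"rx": 0,"ry": 0,"rz": 0},{"dx": 0,"dy": 0,"dz": 0,"rx": 0,"ry": 0,"rz": 0},{"dx": 0,"dy": 0,"dz": 0,"rx": 0,"ry": 0,"rz": 0},{"dx": 0,"dy": 0,"dz": 0,"rx": 0,"ry": 0,"rz": 0},{"dx": 0,"dy": 0,"dz": 0,"rx": 0,"ry": 0,"rz": 0},{"dx": 0,"dy": 0,"dz": 0,"rx": 0,"ry": 0,"rz": 0},{"dx": 0,"dy": 0,"dz": 0,"rx": 0,"ry": 0,"rz": 0},{"dx": 0,"dy": 0,"dz": 0,"rx": 0,"ry": 0,"rz": 0},{"dx": 0,"dy": 0,"dz": 0,"rx": 0,"ry": 0,"rz": 0}])

```text
t: 36.35
tcp_pos: [0.4555, -0.2813, -0.0108]
tool_rot: [0.603, 0.798, 0.0, -0.001]
force: [-1.4, 16.0, 6.4]
finger_gap: 0.644
gripper_force: 85.9
```

Run:
```python
from bar import *
report(15)
b=cv2.imread('pics/t15.png')
p=prof(b,'top',-.06)[40:58];k=int(p.argmin());print('dip x',xs[40+k],p.round())
x=0
print(order.sign_off())
```

```text
36.35 [ 0.456 -0.281 -0.011] F [-1.436 15.955  6.36 ] along -15.743024852887405 lat 2.9624758887141023 0.6443941251092178 tcp s,l 0.39467001648917394 0.3617282036442334
yaw -74.14557118933705 tilt [-0.002  0.002]
-0.057 shift mm 2.5 corr 0.64
-0.05 shift mm 14.5 corr 0.85
-0.04 shift mm 19.5 corr 0.57
0.04 shift mm 19.5 corr 0.07
0.05 shift mm 17.5 corr 0.62
0.057 shift mm 13.5 corr 0.58
dip x 9.5 [138. 133. 128. 118. 108.  97.  87.  76.  83. 103. 122. 142. 160. 171.
 176. 180. 183. 187.]
the job is handed in; nothing more can be done
None
```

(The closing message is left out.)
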